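# Hang the small pail on the double hook

### The job

The small pail's bail (its swing handle) lies folded down to one side: lift it gently until it stands upright by itself when you let go, the pail neither tipped nor shoved along the bench. Then carry the pail to the hook stand and hang it by the bail on both prongs: bring the bar down in front of the keepers, slide it back underneath them and let it down until the seats carry it, feeling your way and never pressing hard on the stand or dropping the pail. Leave the pail hanging still, with the bowl, the squat pot and the brush undisturbed.

Things in the scene. Friction and masses are not known exactly. Their poses are not given: they have to be found in the camera images.
- pail: Empty open pail of plain sheet steel, 70 high, 110 across at the rim, 84 at the foot, wall 3; 0.28 to 0.46 kg with its bail. Origin: centre of underside, z up. The bail's hinge line is parallel to the pail's y axis, through its axis 85 above the origin (on lugs); the folded bail lies on the pail's own -x side. The pail tips or slides easily if pushed high up.
- bail (a joint): Angle of the bail, rad: 0 level out over the pail's own -x side, 1.57 upright, at most 3.0 (over to +x). Starts folded at -0.15 to 0.05, about level; lowest -0.25. Slightly stiff hinge (0.018 N m): it stays where it is left. Folded, about 7 lie between bar and rim.
- bail_bar (a point): Middle of the bail's bar. The bail is a stiff U of round steel rod 9 in diameter; its bar is straight for 100, along this point's y axis, 68 from the hinge line; its arms are 124 apart. With the bail upright on the bench the bar's centre is 153 high.
- stand: Hook stand fixed to the bench: base 130 x 150 x 12, column 20 thick, 247 high. Origin: column axis at bench level; -x is its front. A clamp on it carries two equal springy prongs of 8 rod pointing to -x, at y = +32 and -32, joined by a cross beam at x = -16 to -28, 5 to 17 below their level top. They give 1 mm per 8 N and must bear no more than 15 N.
- landing (a point): Point at bench level, stand's axes, below the landing: x = -122 in the stand's frame. There the prongs are level, from x = -135 (then the end turns up, to 10 above the level top, out to x = -147) to x = -109. Height of the level top is NOT tracked: 200 to 226 above the bench, to be found by touch or eye. The bar can come down only here, before the keepers.
- seat (a point): Point at bench level, stand's axes, below the seat: x = -93 in the stand's frame. From x = -109 to -102 each prong slopes down to its seat, 7 below the level top, which ends at an upright stop (front face x = -83). A keeper, a plate 8 thick, juts from the stop over the seat out to x = -109: underside 12, top 31 above the level top. The seated bar's centre is at x = -88 to -100.
- bowl: Bystander: terracotta bowl 100 across, 45 high; origin centre of underside.
- jar: Bystander: squat closed terracotta pot, 70 across, 55 high; origin centre of underside.
- brush: Bystander: wooden brush lying on the bench; origin centre of underside.
Mind the look-alikes: they are no part of the job. Of the things like the pail, leave any that is pink; of the rest the smaller one is meant.

How it is judged:
On the way, in this order (a step that is already met when the one before it is completed fails the run):
1. bail upright within 0.25 rad and standing by itself, fingers off, pail still upright on the bench within 30 mm of its place (value of joint bail between 1.32 and 1.82 rad and angle between pail's own z axis and vertical below 0.08 rad and height (world z) of pail below 0.006 m and distance of pail from where it was at the start of the episode below 0.03 m and contact force between each of the fingers, the arm and pail below 0.2 N), for 0.3 s.
2. pail lifted off the bench by at least 30 mm (height (world z) of pail above 0.03 m), for 0.2 s.
At the end, for the whole second after the job is handed in: The pail hangs at rest (under 0.05 m/s), over 30 mm clear of the bench, within 0.35 rad of upright; bar in both seats: in the stand's frame x -104 to -80 mm, y within 20 mm, under 229 mm high, parallel to the stand's y within 0.15 rad (contact force between pail and stand above 1.5 N and height (world z) of pail above 0.03 m and x of bail_bar in the frame of stand between -0.104 and -0.08 m and y of bail_bar in the frame of stand between -0.02 and 0.02 m and height (world z) of bail_bar below 0.229 m and angle between the y axis of bail_bar and the y axis of stand, either way round below 0.15 rad and angle between pail's own z axis and vertical below 0.35 rad and linear speed of pail below 0.05 m/s); the robot touches nothing.
It fails at once if hook stand loaded with more than 15 N (contact force between anything else and stand above 15 N).
It fails at once if pail tipped by more than 0.6 rad (angle between pail's own z axis and vertical above 0.6 rad).
It fails at once if bowl moved more than 30 mm (distance of bowl from where it was at the start of the episode above 0.03 m).
It fails at once if jar moved more than 30 mm (distance of jar from where it was at the start of the episode above 0.03 m).
It fails at once if brush moved more than 30 mm (distance of brush from where it was at the start of the episode above 0.03 m).
It also fails if it takes over 72 s, if anything falls off the work surface, if the arm or the gripper's body presses on something with over 40 N, if the wrist force passes 120 N, or if a joint passes its speed limit or range.

### The arm

A 6-joint arm with a two-finger parallel gripper is mounted at the origin on the work surface. World frame = base frame: x ahead of the robot, y to its left, z up, the work surface at z = 0. Lengths are in m, angles in rad, forces in N, time in s.
With the tool pointing down it reaches from about 0.35 to 0.775 m from the base axis. Payload 7.3 kg.
Tool frame: the origin (TCP) lies at the very end of the fingers, on their centre line; the grasp point (between the pads) lies 19 mm behind it (ctrl.grip_depth is the z of the grasp point in the tool frame, in m); z points along the fingers, y is the direction in which the jaws open and shut (so a half turn about z gives the same grasp; the last joint's range is limited). The gripper opens to 92 mm and grips with 3 to 60 N. Pads are 19 mm wide; open, the fingers measure 130 mm over their backs; the gripper's body (75 mm by 190 mm) begins 47 mm behind the grasp point.
Start: joints at [1.171, 0.342, 1.524, -0, 1.275, -0.146], TCP at [0.132, 0.508, 0.227] pointing down, gripper open.
Joint ranges: [-2.53, 2.53], [-0.77, 2.02], [0.04, 2.7], [-1, 4.14], [0.28, 2.66], [-3.11, 3.11]. Speed limits (rad/s): [2.57, 2.57, 3.14, 3.14, 3.14, 3.14].

### API

Orientations are given as a rotation vector (axis times angle).
In Python, from plant import observe, eyes, job, finder, ctrl gives the robot as it stands.
- The arm moves only by the shell command python3 -m inch 'ROWS' [FORCE]. ROWS is JSON, a list that holds one entry, the list of rows, each a list of 7 numbers: the turn, a rotation vector about the tool's x, y, z in degrees, then the shift along the tool's x, y, z in m, then the opening in per cent of the stroke, from 0 (shut) to 100 (fully open). A call has 1 to 10 rows; each row is the pose to reach, as a shift and turn from the pose measured when the call began, along the tool's axes at that moment; what a row does not reach only later rows make up. A row lasts 1/12 s, in which the tool goes at most 41.7 mm and 7.16 degrees, less where a joint would pass 70% of its speed; a pose out of reach is approached as far as the arm can. A call with a gripper value outside its range is refused whole. The fingers move at their own pace and stop on an object; FORCE is the grip in N (left out, the last holds). Time passes only in rows, so rows that repeat a pose let the fingers close. It gives the time, the measured TCP pose, the force and the opening at its end, in the units of the state.
- observe(): the state, without advancing time (a new reading comes with each control period).
- eyes.grab_frame(name): name is "scene" or "top"; returns the picture (420x560x3 uint8, red, green, blue); there is no depth.
- eyes.camera_info(name): a dict with "intrinsics" (3x3 intrinsics, pixels), "R" (3x3) and "t" (3): a world point X has camera coordinates R X + t. Camera axes: x right, y down, z forward; pixel columns grow to the right and rows downward; lengths in m; the calibration is good to about 2 mm. A picture is of the moment at which its call begins. camera_info takes no time and is no camera call.
- job.job_done(): hands the job in, once; it reports no verdict.
Trained networks look in the newest picture that a camera, given by its name, has taken for a name from the list of things; names that differ only in an ending like _2 or _b are one class to them, and where a whole thing is asked for, a point or a joint stands for the part that bears it (a point fixed in the world has none). Each returns a list of dicts, best first, with "conf" (0 to 1); they miss things now and then, are a little off and sometimes report something else, mostly with a low value. They report only what shows in the picture. A call takes as long as a camera call. They do not tell look-alikes from the thing itself.
- finder.masks_of(camera, label): "region" (420x560 bool, what is visible of it) and "extent" ([left, top, right, bottom] in pixels, round what is visible of it).
The state is a dict: "clock": time; "q": joint angles; "qvel": joint speeds; "effort": joint torques, N m; "position": TCP position; "ee_rot": TCP orientation; "ft_force": force on the tool from outside, world axes, zero at the start; "ft_torque": the same for the moment, N m; "opening": finger opening in m.
Only numpy, scipy, OpenCV 4.12 (cv2) and the standard library are available. Lean on these libraries where they do the work, as an engineer would, in place of code of your own. Each camera call takes 0.05 s, during which the arm holds its last target.

## Working session

There is one attempt and no reset: what is moved stays moved. The work goes in short steps, Python scripts to look and compute and a shell command to move; the robot and the scene stay as the last step left them, time stands still between calls to the robot, and variables do not carry over. Pictures are saved under pics/ and viewed, and the job is handed in when it is done.

```bash
ls; mkdir -p pics; cat > h.py <<'E'
import numpy as np, cv2
from plant import observe, eyes, job, finder, ctrl
def save(img,name): cv2.imwrite('pics/'+name+'.png', cv2.cvtColor(img,cv2.COLOR_RGB2BGR))
def cam(n):
    c=eyes.camera_info(n); return [np.array(c[k],float) for k in ('intrinsics','R','t')]
def proj(n,X):
    K,R,t=cam(n); p=(np.atleast_2d(X)@R.T+t)@K.T; return p[:,:2]/p[:,2:]
def unproj(n,uv,z):
    K,R,t=cam(n); uv=np.atleast_2d(uv).astype(float); d=np.c_[uv,np.ones(len(uv))]@np.linalg.inv(K).T@R
    c=-R.T@t; return c+d*((z-c[2])/d[:,2])[:,None]
E
python3 - <<'E'
from h import *
for n in('scene','top'):
    save(eyes.grab_frame(n),n+'0'); K,R,t=cam(n); print(n,K.tolist(),R.round(3).tolist(),(-R.T@t).round(3))
    for l in('pail','stand','bowl','jar','brush','bail'):
        print(n,l,[(round(m['conf'],2),m['extent']) for m in finder.masks_of(n,l)])
s=observe();print(s,ctrl.grip_depth)
E
```

```text
pics
scene [[531.1017287380832, 0.0, 275.0023381358981], [0.0, 531.1017287380832, 212.77931503273052], [0.0, 0.0, 1.0]] [[0.236, 0.972, -0.021], [0.636, -0.171, -0.752], [-0.734, 0.164, -0.659]] [ 1.378 -0.166  0.867]
scene pail [(0.94, [108.4, 131.0, 190.7, 211.7]), (0.87, [329.6, 114.2, 397.0, 174.3]), (0.68, [199.4, 193.6, 262.3, 242.1]), (0.32, [362.3, 161.3, 449.0, 324.2])]
scene stand [(0.81, [361.2, 161.1, 451.9, 322.1])]
scene bowl [(0.75, [54.1, 235.1, 102.4, 272.4])]
scene jar [(0.89, [352.4, 192.0, 382.4, 223.2])]
scene brush [(0.95, [405.9, 194.5, 478.6, 246.6])]
scene bail [(0.82, [358.7, 110.0, 395.2, 153.2]), (0.66, [130.8, 134.2, 190.5, 176.7]), (0.56, [196.8, 200.3, 259.7, 234.3])]
top [[396.8147017087398, 0.0, 278.98178065983313], [0.0, 396.8147017087398, 214.34854286212266], [0.0, 0.0, 1.0]] [[-0.167, -0.986, -0.004], [-0.965, 0.165, -0.202], [0.2, -0.03, -0.979]] [0.304 0.036 1.041]
top pail [(0.95, [353.7, 255.6, 441.5, 345.8]), (0.86, [282.3, 189.2, 340.1, 245.9]), (0.64, [120.8, 295.7, 197.9, 373.4])]
top stand [(0.88, [131.4, 114.0, 202.7, 189.1])]
top bowl [(
[... 247 characters left out ...]
 239.3]), (0.64, [353.7, 257.0, 434.9, 345.8])]
{'clock': 0.7, 'q': array([ 1.17099992e+00,  3.41971805e-01,  1.52411539e+00,  2.31290991e-05,
        1.27539159e+00, -1.46006622e-01]), 'qvel': array([-0.00179913,  0.00039368,  0.00079965,  0.00122467,  0.00138943,
       -0.00035165]), 'effort': array([-1.99550392e-03, -4.31018114e+01, -2.44448394e+01,  7.15926779e-02,
        4.81749745e-02, -5.51363456e-06]), 'position': array([0.13179488, 0.50820388, 0.22674977]), 'ee_rot': array([3.97592351e-01, 3.11632247e+00, 1.81613024e-04]), 'ft_force': array([ 0.65654423,  0.48785447, -0.03794755]), 'ft_torque': array([ 0.00104189, -0.00083112,  0.0046959 ]), 'opening': 0.09195497941874982} -0.0188
```

View pics/scene0.png

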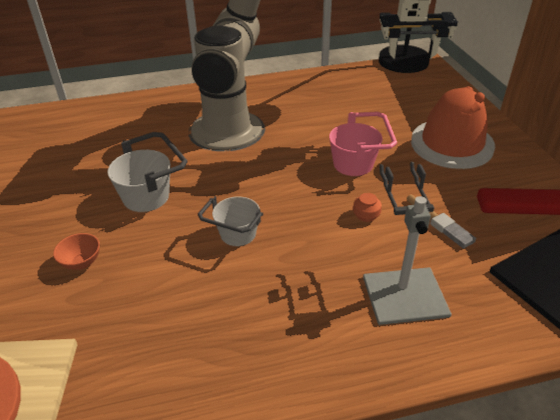

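View pics/top0.png

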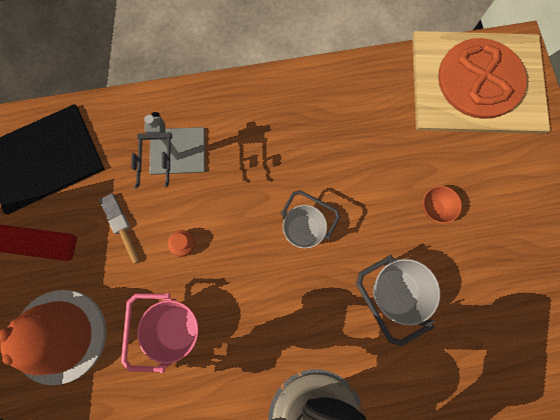

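The target is the small grey pail, at top (305,226) and scene (237,222). In the top view its bail is folded toward the upper left, with the bar around (312,192). The stand is at top (170,150), with its prongs pointing toward the robot. I'll zoom in.

```bash
python3 - <<'E'
import cv2,numpy as np
a=cv2.imread('pics/top0.png');b=cv2.imread('pics/scene0.png')
A=cv2.resize(a[180:260,270:370],(800,640),interpolation=cv2.INTER_CUBIC)[:600]
B=cv2.resize(b[185:260,190:290],(800,600),interpolation=cv2.INTER_CUBIC)
cv2.imwrite('pics/t1.png',A);cv2.imwrite('pics/s1.png',B)
cv2.imwrite('pics/t2.png',cv2.resize(a[100:200,115:215],(600,600),interpolation=cv2.INTER_CUBIC))
cv2.imwrite('pics/s2.png',cv2.resize(b[155:330,355:465],(377,600),interpolation=cv2.INTER_CUBIC))
E
```

```text
(no output)
```

View pics/t1.png

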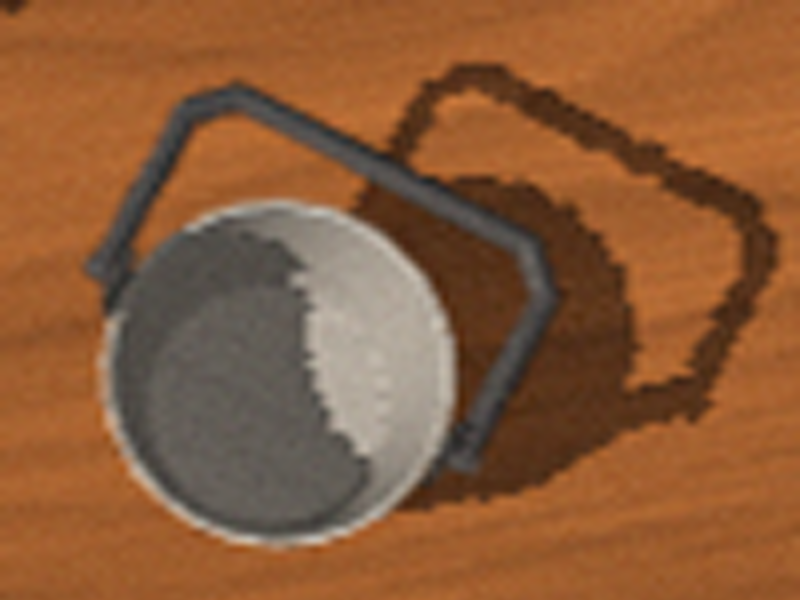

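View pics/s1.png

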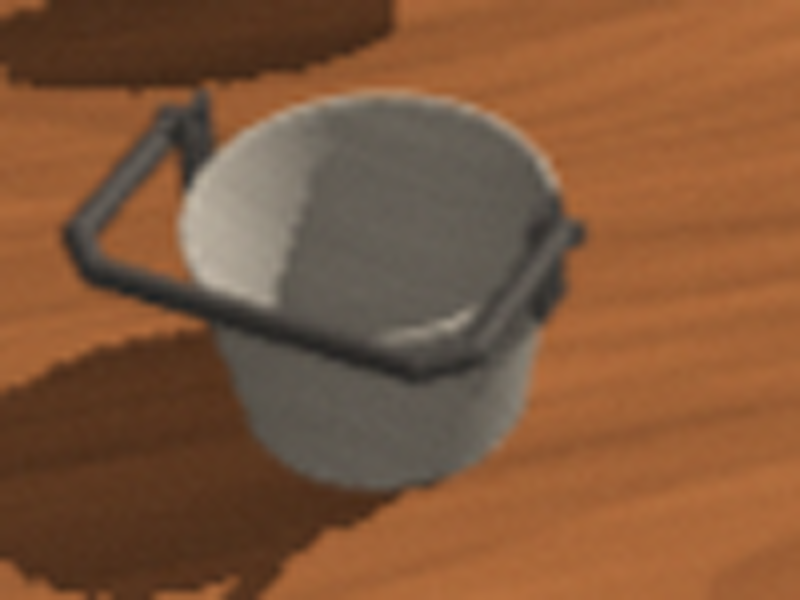

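View pics/t2.png

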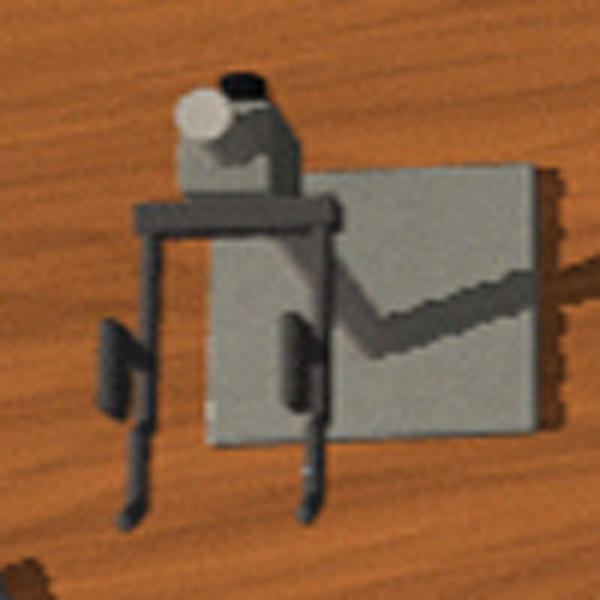

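View pics/s2.png

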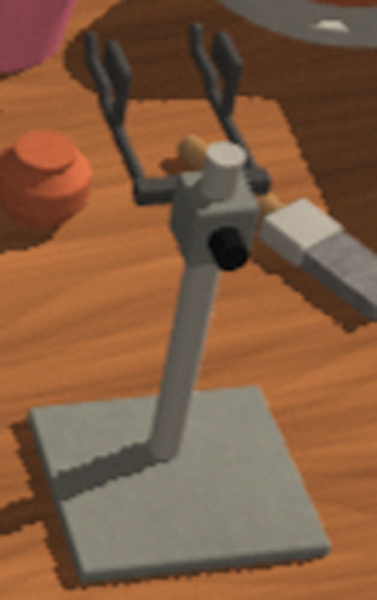

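```bash
cat > fit.py <<'E'
from h import *
from scipy.optimize import least_squares
T=lambda p:np.array(p)/8+[270,180]; S=lambda p:np.array(p)/8+[190,185]
ob=[('top','b+',T([235,95])),('top','b-',T([525,238])),('top','h+',T([108,268])),('top','h-',T([462,462])),
('scene','b-',S([90,258])),('scene','b+',S([420,362])),('scene','h-',S([188,118])),('scene','h+',S([565,232]))]
ob2=[('top',[0,0,.07],T([280,373])),('scene',[0,0,.07],S([372,225]))]
def P(x):
    c,s=np.cos(x[2]),np.sin(x[2]);ex=np.array([c,s,0]);ey=np.array([-s,c,0]);o=np.array([x[0],x[1],0])
    return o,ex,ey
def pts(x):
    o,ex,ey=P(x);h=o+[0,0,.085];d=-ex*np.cos(x[3])+np.array([0,0,np.sin(x[3])])
    return {'b+':h+.068*d+.05*ey,'b-':h+.068*d-.05*ey,'h+':h+.062*ey,'h-':h-.062*ey}
def res(x,sw):
    q=pts(x);r=[]
    for n,k,uv in ob:
        if sw:k=k[0]+('-' if k[1]=='+' else '+')
        r.append(proj(n,q[k])[0]-uv)
    for n,X,uv in ob2:r.append(proj(n,np.array([x[0],x[1],.07]))[0]-uv)
    return np.concatenate(r)
c=unproj('top',ob2[0][2],.07)[0];print('rim top/scene',c,unproj('scene',ob2[1][2],.07)[0])
for sw in(0,1):
  for y in(0,3.14):
    f=least_squares(res,[c[0],c[1],y,0],args=(sw,));print(sw,f.cost,f.x);
    if f.cost<50:print(f.fun.reshape(-1,2).round(1).tolist(),pts(f.x))
# stand
A=lambda p:np.array(p)/6+[115,100]; B=lambda p:np.array(p)/3.427+[355,155]
print('base',unproj('top',[A(p) for p in([212,178],[528,165],[535,428],[208,443])],.012).round(4).tolist())
print('baseS',unproj('scene',[B(p) for p in([32,410],[262,388],[328,548],[80,570])],.012).round(4).tolist())
print('col top',unproj('top',A([203,115]),.247),unproj('scene',B([225,158]),.247),'colbot',unproj('scene',B([167,450]),.012))
for z in(.2,.21,.22,.23,.24):
    print(z,unproj('top',[A([128,518]),A([308,515])],z).round(4).tolist(),unproj('scene',[B([90,38]),B([195,30])],z).round(4).tolist())
E
python3 fit.py
```

```text
rim top/scene [ 0.46033782 -0.05212779  0.07      ] [ 0.46739759 -0.05182558  0.07      ]
0 4.176470576164961 [ 0.4619671  -0.05087095 -0.66531602 -3.20568221]
[[0.4, -0.3], [0.1, 0.6], [-1.1, -0.3], [-0.4, -0.8], [0.4, 0.4], [-0.6, -0.4], [-1.3, -0.0], [-0.0, -0.4], [-0.6, -0.6], [-0.0, -1.6]] {'b+': array([ 0.54621973, -0.05342561,  0.08935511]), 'b-': array([ 0.48448896, -0.13209779,  0.08935511]), 'h+': array([ 0.50024018, -0.0020942 ,  0.085     ]), 'h-': array([ 0.42369401, -0.0996477 ,  0.085     ])}
0 4.176470576165056 [ 0.4619671  -0.05087095  5.61786929 -3.20568221]
[[0.4, -0.3], [0.1, 0.6], [-1.1, -0.3], [-0.4, -0.8], [0.4, 0.4], [-0.6, -0.4], [-1.3, -0.0], [-0.0, -0.4], [-0.6, -0.6], [-0.0, -1.6]] {'b+': array([ 0.54621973, -0.05342561,  0.08935511]), 'b-': array([ 0.48448896, -0.13209779,  0.08935511]), 'h+': array([ 0.50024018, -0.0020942 ,  0.085     ]), 'h-': array([ 0.42369401, -0.0996477 ,  0.085     ])}
1 4.176470576164923 [ 0.4619671  -0.05087095  2.47627663  0.06408955]
[[0.4, -0.3], [0.1, 0.6], [-1.1, -0.3], [-0.4, -0.8], [0.4, 0.4], [-0.6, -0.4], [-1.3, -0.0], 
[... 823 characters left out ...]
6894, 0.3324, 0.012], [0.8144, 0.3127, 0.012], [0.7931, 0.1682, 0.012]]
col top [[0.71928743 0.25300746 0.247     ]] [[0.72341582 0.25059986 0.247     ]] colbot [[0.72187446 0.25355201 0.012     ]]
0.2 [[0.5902, 0.3092, 0.2], [0.5802, 0.2439, 0.2]] [[0.5469, 0.2525, 0.2], [0.5561, 0.3177, 0.2]]
0.21 [[0.5868, 0.3059, 0.21], [0.5769, 0.2414, 0.21]] [[0.5594, 0.2462, 0.21], [0.5684, 0.3105, 0.21]]
0.22 [[0.5834, 0.3027, 0.22], [0.5736, 0.239, 0.22]] [[0.5718, 0.24, 0.22], [0.5807, 0.3032, 0.22]]
0.23 [[0.58, 0.2994, 0.23], [0.5704, 0.2365, 0.23]] [[0.5843, 0.2337, 0.23], [0.5931, 0.296, 0.23]]
0.24 [[0.5766, 0.2962, 0.24], [0.5671, 0.234, 0.24]] [[0.5967, 0.2274, 0.24], [0.6054, 0.2888, 0.24]]
```

```bash
cat >> h.py <<'E'
from scipy.spatial.transform import Rotation as Rn
def rel(pos,yawdeg,tilt=0):
    s=observe(); R0=Rn.from_rotvec(s['ee_rot']); a=np.radians(yawdeg)
    M=np.array([[np.cos(a),np.sin(a),0],[np.sin(a),-np.cos(a),0],[0,0,-1]]).T
    M=np.column_stack([[np.cos(a),np.sin(a),0],[np.sin(a),-np.cos(a),0],[0,0,-1]])
    R1=Rn.from_matrix(M)
    print('turn',np.degrees((R0.inv()*R1).as_rotvec()).round(2),'shift',R0.inv().apply(np.array(pos)-s['position']).round(4))
def st():
    s=observe();R=Rn.from_rotvec(s['ee_rot']).as_matrix()
    print('t',round(s['clock'],2),'pos',s['position'].round(4),'yaw',np.degrees(np.arctan2(R[1,0],R[0,0])).round(2),'z',R[:,2].round(3),'F',s['ft_force'].round(2),'T',s['ft_torque'].round(3),'op',round(s['opening'],4),'q',s['q'].round(2))
E
python3 - <<'E'
from h import *
st(); rel([.5154,-.0928,.2],51.9)
for n,px,z in(('jar',(181,243),.05),('bowl',(442,204),.04),('brush',(125,230),.02),('pinkbail',(145,330),.15)): print(n,unproj('top',px,z))
E
```

```text
t 0.7 pos [0.1318 0.5082 0.2267] yaw 165.46 z [ 0.  0. -1.] F [ 0.66  0.49 -0.04] T [ 0.001 -0.001  0.005] op 0.092 q [ 1.17  0.34  1.52  0.    1.28 -0.15]
turn [ 0.0000e+00 -1.0000e-02  1.1356e+02] shift [-0.5222 -0.4854  0.0267]
jar [[0.47486708 0.26110149 0.05      ]]
bowl [[ 0.46404063 -0.41470942  0.04      ]]
brush [[0.53858485 0.40820312 0.02      ]]
pinkbail [[0.28214798 0.33775234 0.15      ]]
```

```bash
python3 -m inch '[[[0,0,0,0,0,-0.03,40],[0,0,10,-0.03,-0.02,-0.035,40],[0,0,60,-0.25,-0.24,-0.03,40],[0,0,60,-0.25,-0.24,-0.03,40],[0,0,60,-0.25,-0.24,-0.03,40],[0,0,60,-0.25,-0.24,-0.03,40],[0,0,60,-0.25,-0.24,-0.03,40],[0,0,60,-0.25,-0.24,-0.03,40],[0,0,60,-0.25,-0.24,-0.03,40],[0,0,60,-0.25,-0.24,-0.03,40]]]' 5; python3 -c "
from h import *
st(); rel([.5154,-.0928,.2],51.9)"
```

```text
clock: 1.53
position: [0.3149, 0.2099, 0.2569]
ee_rot: [1.912, 2.491, 0.0]
ft_force: [0.2, 1.9, 0.9]
opening: 0.0371
t 1.53 pos [0.3149 0.2099 0.2569] yaw 104.96 z [ 0.001 -0.001 -1.   ] F [0.18 1.9  0.87] T [-0.046  0.036 -0.005] op 0.0371 q [ 0.39  0.04  1.82 -0.    1.28  0.12]
turn [8.000e-02 3.000e-02 5.306e+01] shift [-0.3441  0.1155  0.0574]
```

```bash
python3 -m inch '[[[0,0,53,-0.344,0.1155,0.057,40],[0,0,53,-0.344,0.1155,0.057,40],[0,0,53,-0.344,0.1155,0.057,40],[0,0,53,-0.344,0.1155,0.057,40],[0,0,53,-0.344,0.1155,0.057,40],[0,0,53,-0.344,0.1155,0.057,40],[0,0,53,-0.344,0.1155,0.057,40],[0,0,53,-0.344,0.1155,0.057,40],[0,0,53,-0.344,0.1155,0.057,40],[0,0,53,-0.344,0.1155,0.057,40]]]'; python3 -m inch '[[[0,0,0,0,0,0,40],[0,0,0,0,0,0,40],[0,0,0,0,0,0,40]]]';python3 -c "
from h import *
st(); rel([.5154,-.0928,.078],51.9)
for n in('top','scene'): save(eyes.grab_frame(n),n+'1')
import cv2
a=cv2.imread('pics/top1.png');b=cv2.imread('pics/scene1.png')
cv2.imwrite('pics/c1.png',np.hstack([cv2.resize(a[150:270,260:380],(400,400)),cv2.resize(b[150:270,160:280],(400,400))]))"
```

```text
clock: 2.37
position: [0.518, -0.0981, 0.1988]
ee_rot: [2.825, 1.368, 0.001]
ft_force: [-0.9, -0.3, 0.9]
opening: 0.0366
clock: 2.62
position: [0.5175, -0.0974, 0.1989]
ee_rot: [2.825, 1.369, 0.0]
ft_force: [0.5, 0.6, 0.6]
opening: 0.0368
t 2.62 pos [ 0.5175 -0.0974  0.1989] yaw 51.73 z [ 0.001 -0.002 -1.   ] F [0.51 0.59 0.63] T [-0.054  0.101  0.076] op 0.0368 q [-0.33  0.37  1.57 -0.    1.21  0.34]
turn [ 0.14  0.05 -0.17] shift [ 0.0024 -0.0048  0.1209]
```

View pics/c1.png

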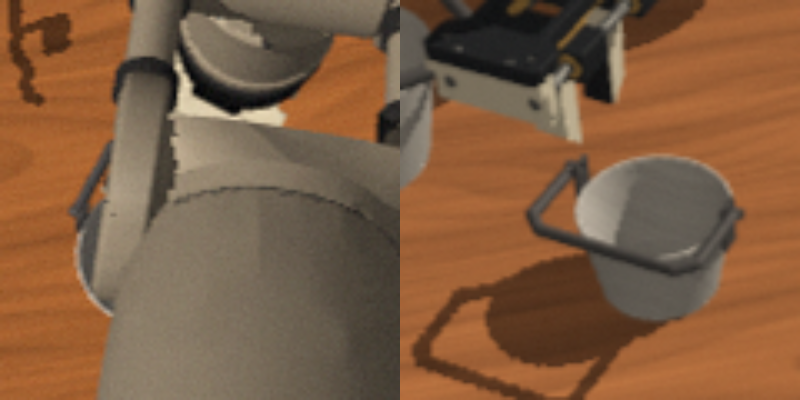

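The scene view shows the jaws straddling the bar from above, so I'll go down.

```bash
python3 -m inch '[[[0,0,0,0.0024,-0.0048,0.03,40],[0,0,0,0.0024,-0.0048,0.06,40],[0,0,0,0.0024,-0.0048,0.09,40],[0,0,0,0.0024,-0.0048,0.105,40],[0,0,0,0.0024,-0.0048,0.115,40],[0,0,0,0.0024,-0.0048,0.12,40],[0,0,0,0.0024,-0.0048,0.121,40],[0,0,0,0.0024,-0.0048,0.121,40]]]'; python3 -c "
from h import *
st(); rel([.5154,-.0928,.078],51.9)
save(eyes.grab_frame('scene'),'scene2')
import cv2
b=cv2.imread('pics/scene2.png')
cv2.imwrite('pics/c2.png',cv2.resize(b[150:270,160:280],(600,600)))"
```

```text
clock: 3.38
position: [0.5161, -0.0924, 0.0791]
ee_rot: [2.822, 1.37, 0.003]
ft_force: [-0.5, 0.2, 0.6]
opening: 0.0367
t 3.38 pos [ 0.5161 -0.0924  0.0791] yaw 51.8 z [ 0.003 -0.003 -1.   ] F [-0.47  0.22  0.56] T [-0.084  0.115 -0.037] op 0.0367 q [-0.32  0.51  1.72 -0.    0.91  0.35]
turn [ 0.26  0.01 -0.1 ] shift [-0.0008 -0.0003  0.0011]
```

View pics/c2.png

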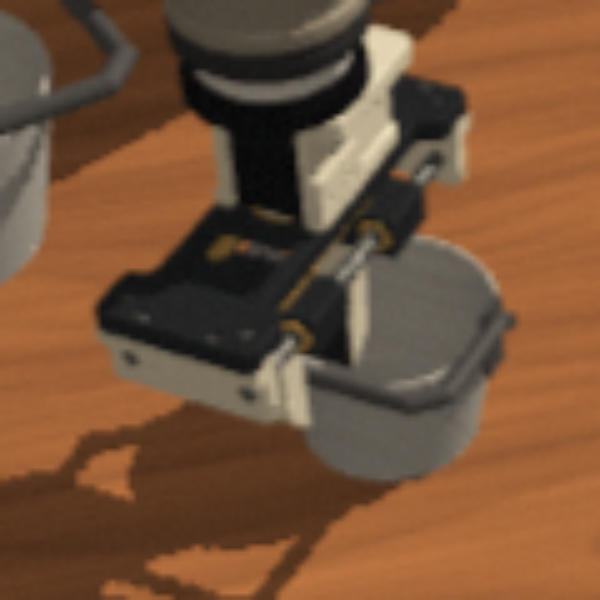

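```bash
python3 -m inch '[[[0,0,0,0,0,0,15],[0,0,0,0,0,0,15],[0,0,0,0,0,0,15],[0,0,0,0,0,0,5],[0,0,0,0,0,0,5],[0,0,0,0,0,0,0],[0,0,0,0,0,0,0],[0,0,0,0,0,0,0]]]' 4; python3 -c "
from h import *
st()"
```

```text
clock: 4.1
position: [0.516, -0.0924, 0.0792]
ee_rot: [2.823, 1.37, 0.003]
ft_force: [-0.5, 1.2, -0.4]
opening: 0.0085
t 4.1 pos [ 0.516  -0.0924  0.0792] yaw 51.79 z [ 0.003 -0.003 -1.   ] F [-0.45  1.22 -0.45] T [ 0.123  0.341 -0.009] op 0.0085 q [-0.32  0.51  1.72 -0.    0.91  0.35]
```

```bash
python3 -m inch '[[[0,0,0,0,-0.0004,-0.0074,0],[0,0,0,0,-0.002,-0.0148,0],[0,0,0,0,-0.0047,-0.0228,0],[0,0,0,0,-0.0083,-0.0306,0],[0,0,0,0,-0.0083,-0.0306,0]]]'; python3 -c "
from h import *
st()"
```

```text
clock: 4.52
position: [0.5099, -0.0871, 0.112]
ee_rot: [2.82, 1.37, 0.006]
ft_force: [1.2, -1.4, 1.1]
opening: 0.0089
t 4.52 pos [ 0.5099 -0.0871  0.112 ] yaw 51.81 z [ 0.006 -0.004 -1.   ] F [ 1.19 -1.4   1.14] T [-0.387 -0.104  0.008] op 0.0089 q [-0.32  0.45  1.71 -0.    0.98  0.35]
```

```bash
python3 -m inch '[[[0,0,0,0,-0.0045,-0.0047,0],[0,0,0,0,-0.0101,-0.0115,0],[0,0,0,0,-0.0165,-0.0176,0],[0,0,0,0,-0.0231,-0.0224,0],[0,0,0,0,-0.0231,-0.0224,0]]]'; python3 -c "
from h import *
st()
save(eyes.grab_frame('scene'),'scene3')
import cv2
b=cv2.imread('pics/scene3.png')
cv2.imwrite('pics/c3.png',cv2.resize(b[150:270,160:280],(600,600)))"
```

```text
clock: 4.93
position: [0.4911, -0.072, 0.1355]
ee_rot: [2.819, 1.37, 0.008]
ft_force: [1.0, -1.1, 1.6]
opening: 0.0087
t 4.93 pos [ 0.4911 -0.072   0.1355] yaw 51.84 z [ 0.008 -0.004 -1.   ] F [ 0.96 -1.06  1.6 ] T [-0.269 -0.15   0.007] op 0.0087 q [-0.3   0.38  1.74 -0.    1.01  0.37]
```

View pics/c3.png

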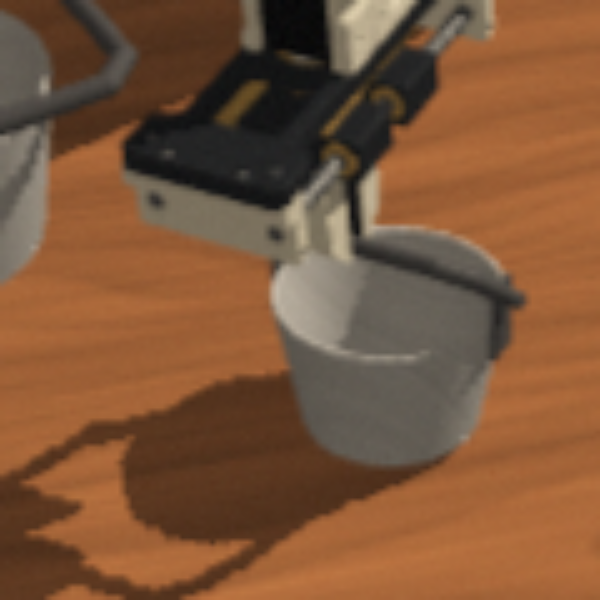

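```bash
python3 -m inch '[[[0,0,0,0,-0.0070,-0.0035,0],[0,0,0,0,-0.0143,-0.0062,0],[0,0,0,0,-0.0225,-0.0082,0],[0,0,0,0,-0.031,-0.0092,0],[0,0,0,0,-0.037,-0.0092,0],[0,0,0,0,-0.037,-0.009,0],[0,0,0,0,-0.037,-0.009,0]]]'; python3 -c "
from h import *
st()
save(eyes.grab_frame('scene'),'scene4')
import cv2
b=cv2.imread('pics/scene4.png')
cv2.imwrite('pics/c4.png',cv2.resize(b[150:270,160:280],(600,600)))"
```

```text
clock: 5.57
position: [0.4618, -0.0491, 0.1435]
ee_rot: [2.819, 1.371, 0.007]
ft_force: [0.5, -1.0, -0.1]
opening: 0.0092
t 5.57 pos [ 0.4618 -0.0491  0.1435] yaw 51.87 z [ 0.007 -0.004 -1.   ] F [ 0.48 -1.03 -0.13] T [-0.152 -0.011  0.022] op 0.0092 q [-0.27  0.32  1.81 -0.    1.    0.4 ]
```

View pics/c4.png

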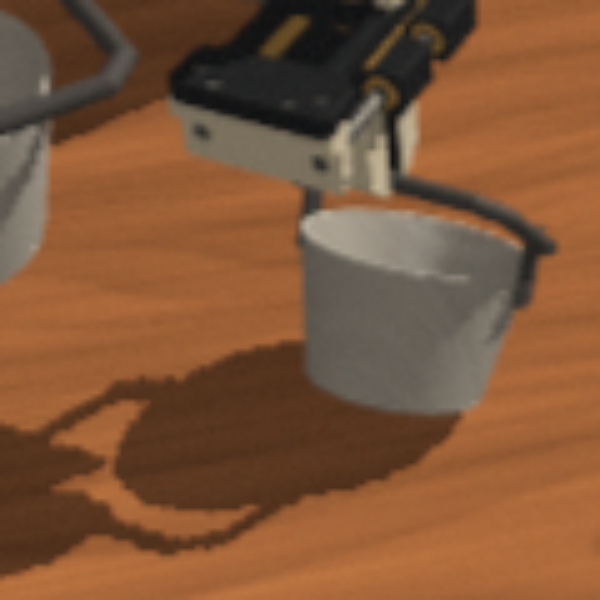

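```bash
python3 -c "
from h import *
import cv2
b=cv2.imread('pics/scene4.png')
cv2.imwrite('pics/c4b.png',cv2.resize(b[175:240,205:280],(750,650)[:2],interpolation=cv2.INTER_CUBIC)[:600])
save(eyes.grab_frame('top'),'top4')
b=cv2.imread('pics/top4.png')
cv2.imwrite('pics/c4t.png',cv2.resize(b[170:270,250:370],(720,600),interpolation=cv2.INTER_CUBIC))"
```

```text
(no output)
```

View pics/c4b.png

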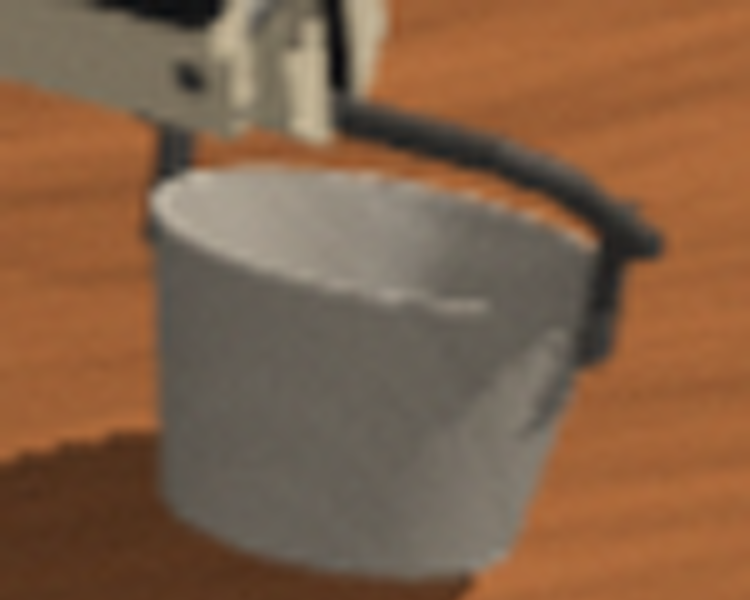

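View pics/c4t.png

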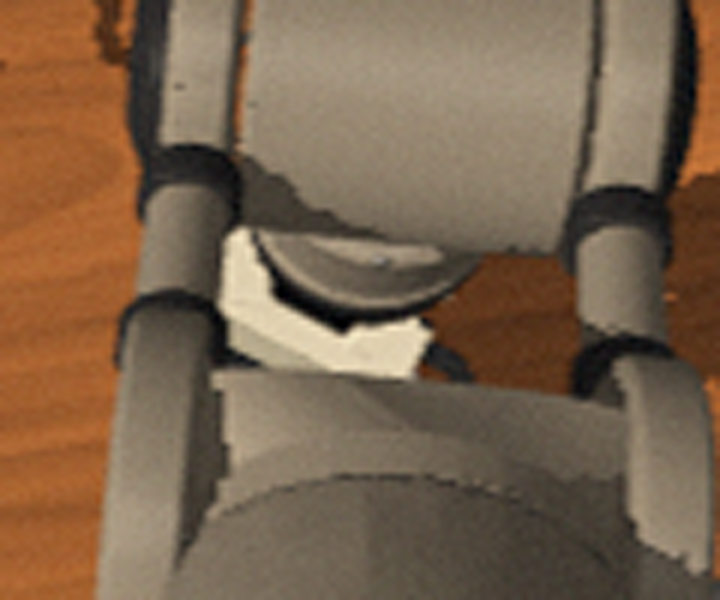

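```bash
cat > fit2.py <<'E'
from h import *
from scipy.optimize import least_squares
def model(x):
    # x: pail origin 3, yaw, tilt(about pail y), bail
    Rm=Rn.from_euler('z',x[3])*Rn.from_euler('y',x[4]); o=np.array(x[:3])
    return lambda p:Rm.apply(p)+o
def circ(r,z):
    a=np.linspace(0,2*np.pi,180,endpoint=False);return np.c_[r*np.cos(a),r*np.sin(a),np.full(180,z)]
def run(obs,x0,tcp=None,w=1.0,off=.010):
    def res(x):
        W=model(x);r=[]
        rim=proj('scene',W(circ(.055,.07)));ft=proj('scene',W(circ(.042,0)))
        for k,uv in obs:
            uv=np.array(uv,float)
            if k=='rim' or k=='foot':
                # point lies on ellipse: signed distance
                c=rim if k=='rim' else ft; d=np.linalg.norm(c-uv,axis=1);i=d.argmin()
                n=cv2.pointPolygonTest(c.astype(np.float32).reshape(-1,1,2),(float(uv[0]),float(uv[1])),True);r.append(n)
            else:
                b=x[5];P={'h':[0,k[1]*.062,.085],'b':[-.068*np.cos(b),k[1]*.05,.085+.068*np.sin(b)]}[k[0]]
                r+=list(proj('scene',W(np.array([P])))[0]-uv)
        if tcp is not None:
            b=x[5];p=W(np.array([[-.068*np.cos(b),0,.085+.068*np.sin(b)]]))[0]
            d=(p-np.array(tcp)-[0,0,off]);r+=list(d/.002*w*np.array([1,1,.4]))
        return np.array(r)
    best=None
    for t in(-.4,0,.3):
      for b in(1.0,1.5,2.0):
        y=list(x0);y[4]=t;y[5]=b
        f=least_squares(res,y,x_scale=[.01,.01,.01,.1,.1,.1],diff_step=1e-4)
        if best is None or f.cost<best.cost:best=f
    print('cost',best.cost,'x',best.x.round(4),best.fun.round(1));return best.x
E
python3 - <<'E'
from fit2 import *
C=lambda p:(np.array(p)+5)/10-.5+[205,175]
obs=[('rim',C(p)) for p in([152,200],[600,245],[250,165],[370,175],[480,190],[250,255],[380,298],[480,305])]
obs+=[('foot',C(p)) for p in([163,490],[200,530],[300,567],[400,577],[500,560])]
# pail + y side: yaw 2.476 -> +y = (-.617,-.787): image left; right is '-'
obs+=[(('h',-1),C([640,240])),(('h',1),C([160,215]))]
obs+=[(('b',-1),C([550,165]))]
x=run(obs,[.45,-.04,0,2.476,0,1.2],[.4618,-.0491,.1435])
W=model(x);print('lowest foot z',W(circ(.042,0))[:,2].min())
E
```

```text
Traceback (most recent call last):
  File "fit2.py", line 30, in run
    f=least_squares(res,y,x_scale=[.01,.01,.01,.1,.1,.1],diff_step=1e-4)
  File "fit2.py", line 12, in res
    rim=proj('scene',W(circ(.055,.07)));ft=proj('scene',W(circ(.042,0)))
                                           ~~~~^^^^^^^^^^^^^^^^^^^^^^^^^
  File "h.py", line 7, in proj
    K,R,t=cam(n); p=(np.atleast_2d(X)@R.T+t)@K.T; return p[:,:2]/p[:,2:]
          ~~~^^^
  File "h.py", line 5, in cam
    c=eyes.camera_info(n); return [np.array(c[k],float) for k in ('intrinsics','R','t')]
ValueError: time passes only in moves, steps and waits
```

```bash
python3 - <<'E'
import re
s=open('h.py').read()
s=s.replace("def cam(n):\n    c=eyes.camera_info(n); return [np.array(c[k],float) for k in ('intrinsics','R','t')]","""_C={}
def cam(n):
    if n not in _C:
        c=eyes.camera_info(n); _C[n]=[np.array(c[k],float) for k in ('intrinsics','R','t')]
    return _C[n]""")
open('h.py','w').write(s)
E
cat > r4.py <<'E'
from fit2 import *
C=lambda p:(np.array(p)+5)/10-.5+[205,175]
obs=[('rim',C(p)) for p in([152,200],[600,245],[250,165],[370,175],[480,190],[250,255],[380,298],[480,305])]
obs+=[('foot',C(p)) for p in([163,490],[200,530],[300,567],[400,577],[500,560])]
obs+=[(('h',-1),C([640,240])),(('h',1),C([160,215]))]
obs+=[(('b',-1),C([550,165]))]
x=run(obs,[.45,-.04,0,2.476,0,1.2],[.4618,-.0491,.1435])
W=model(x);print('lowest foot z',W(circ(.042,0))[:,2].min())
E
python3 r4.py
```

```text
cost 50.707858910946335 x [ 0.4579 -0.0436  0.0145  2.6256  0.4724  0.3856] [-0.9  0.5 -1.9 -1.  -0.9  2.2  0.1 -0.2 -2.4  0.7  0.5  0.5  1.   0.6
 -2.  -2.  -7.9 -2.  -1.   0.6  1.3 -2.4]
lowest foot z -0.0046281119326698796
```

```bash
python3 - <<'E'
import cv2
b=cv2.imread('pics/scene3.png')
cv2.imwrite('pics/c3b.png',cv2.resize(b[185:250,205:280],(750,650),interpolation=cv2.INTER_CUBIC)[:600])
E
sed -i "s|        return np.array(r)|        r.append((W(circ(.042,0))[:,2].min())/.001); r.append((x[3]-YAW)/.06)\n        return np.array(r)|; s|^def run|YAW=2.476\ndef run|" fit2.py; python3 r4.py
```

```text
cost 55.12193060080285 x [ 0.462  -0.045   0.0185  2.5886  0.4799  0.4097] [-0.6  0.3 -1.6 -0.8 -1.   1.8 -0.  -0.1 -1.9  0.7  0.5  0.6  1.1  0.8
 -1.4 -1.4 -8.6 -2.4 -1.7  1.6  1.1 -1.4 -0.9  1.9]
lowest foot z -0.0008824986858770763
```

View pics/c3b.png

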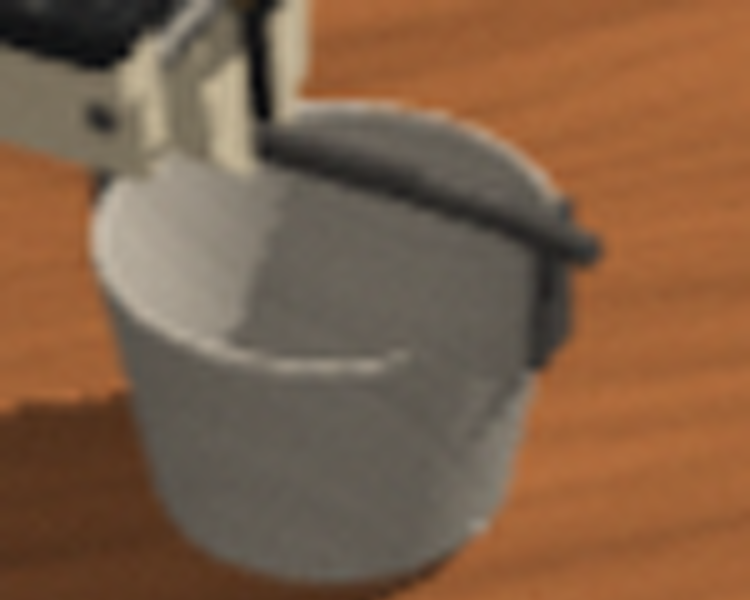

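```bash
python3 - <<'E'
from fit2 import *
C=lambda p:(np.array(p)+5)/10-.5+[205,185]
obs=[('rim',C(p)) for p in([93,240],[350,105],[450,120],[545,180],[140,310],[220,350],[330,368],[405,353])]
obs+=[('foot',C(p)) for p in([165,500],[190,530],[250,560],[340,580],[430,565])]
obs+=[(('h',-1),C([590,247])),(('b',-1),C([470,197]))]
for off in(.005,.010,.015):
  x=run(obs,[.45,-.04,0,2.476,0,1.2],[.4911,-.0720,.1355],off=off)
E
```

```text
cost 7.755429605286954 x [ 0.4642 -0.0493  0.0053  2.5228  0.1399  0.6576] [-0.6  0.3  0.3  1.1 -0.1 -0.1 -0.2  0.7 -0.2  0.4  0.9  0.3  0.3  0.
 -1.1 -2.6 -1.   1.1  1.  -0.5 -0.5  0.8]
cost 8.652556353730603 x [ 0.4647 -0.0495  0.0056  2.5189  0.1423  0.664 ] [-0.6  0.2  0.3  1.  -0.1 -0.1 -0.3  0.7 -0.1  0.4  0.9  0.4  0.4  0.
 -1.  -2.6 -1.3  1.   1.1 -1.3 -0.3  0.7]
cost 10.413922818841273 x [ 0.4652 -0.0496  0.0059  2.515   0.1448  0.6702] [-0.6  0.1  0.2  1.  -0.2 -0.2 -0.3  0.7 -0.1  0.4  0.9  0.4  0.4  0.
 -0.9 -2.6 -1.5  1.   1.1 -2.2 -0.1  0.7]
```

Comparing the two pictures, the grip locks the bar against turning, so the pail has tipped by about 0.45 rad. I'll back out along the same path to set it level, then swing the bail up with a loose cage of the fingers.

```bash
python3 -m inch '[[[0,0,0,0,0.004,0.000,0],[0,0,0,0,0.009,0.0005,0],[0,0,0,0,0.014,0.001,0],[0,0,0,0,0.019,0.002,0],[0,0,0,0,0.024,0.003,0],[0,0,0,0,0.029,0.005,0],[0,0,0,0,0.033,0.0065,0],[0,0,0,0,0.037,0.008,0],[0,0,0,0,0.037,0.008,0]]]'; python3 -c "
from h import *
st()
save(eyes.grab_frame('scene'),'scene5')
import cv2
b=cv2.imread('pics/scene5.png')
cv2.imwrite('pics/c5.png',cv2.resize(b[185:250,205:280],(750,650),interpolation=cv2.INTER_CUBIC)[:600])"
```

```text
clock: 6.42
position: [0.4924, -0.0731, 0.1357]
ee_rot: [2.819, 1.369, 0.009]
ft_force: [2.0, -2.1, 4.7]
opening: 0.0086
t 6.42 pos [ 0.4924 -0.0731  0.1357] yaw 51.83 z [ 0.008 -0.005 -1.   ] F [ 1.98 -2.06  4.69] T [-0.424 -0.275  0.006] op 0.0086 q [-0.3   0.38  1.74 -0.    1.01  0.37]
```

View pics/c5.png

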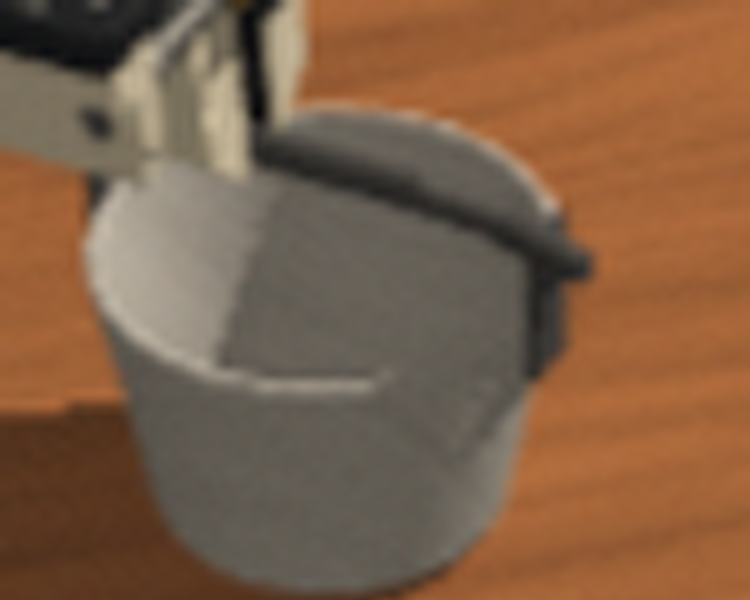

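```bash
python3 -m inch '[[[0,0,0,0,0.002,0,0],[0,0,0,0,0.004,0,0],[0,0,0,0,0.004,0,0],[0,0,0,0,0.004,0,20],[0,0,0,0,0.004,0,20],[0,0,0,0,0.004,0,20],[0,0,0,0,0.004,0,20]]]'; python3 -c "
from h import *
st()
save(eyes.grab_frame('scene'),'scene6')
import cv2
b=cv2.imread('pics/scene6.png')
cv2.imwrite('pics/c6.png',cv2.resize(b[185:250,205:280],(750,650),interpolation=cv2.INTER_CUBIC)[:600])"
```

```text
clock: 7.05
position: [0.4949, -0.075, 0.1357]
ee_rot: [2.819, 1.37, 0.008]
ft_force: [0.1, 0.5, -0.0]
opening: 0.0178
t 7.05 pos [ 0.4949 -0.075   0.1357] yaw 51.84 z [ 0.007 -0.004 -1.   ] F [ 0.06  0.5  -0.05] T [-0.113  0.124  0.051] op 0.0178 q [-0.3   0.39  1.73 -0.    1.01  0.36]
```

View pics/c6.png

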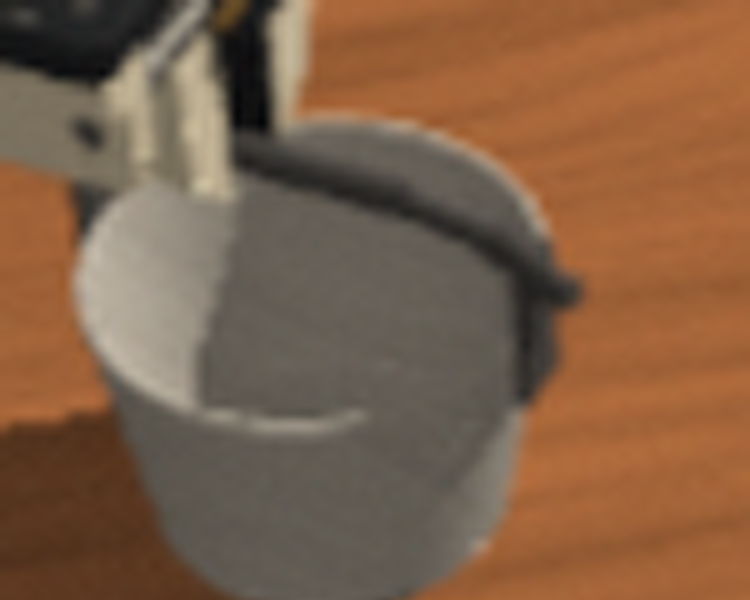

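The pail is flat again and the bar is held up by its own hinge, loose between the fingers. I'll fit its pose.

```bash
python3 - <<'E'
import cv2
b=cv2.imread('pics/scene6.png')
cv2.imwrite('pics/c6b.png',cv2.resize(b[190:255,205:280],(750,650),interpolation=cv2.INTER_CUBIC)[:600])
from fit2 import *
C=lambda p:(np.array(p)+5)/10-.5+[205,185]
obs=[('rim',C(p)) for p in([73,285],[340,117],[440,130],[530,195],[130,375],[200,412],[290,433],[360,418])]
obs+=[('foot',C(p)) for p in([165,540],[195,572],[490,545])]
obs+=[(('h',-1),C([575,292])),(('b',-1),C([480,230]))]
run(obs,[.45,-.04,0,2.476,0,1.2])
E
```

```text
cost 11.776980043360822 x [ 4.6770e-01 -5.0000e-02  1.1000e-03  2.5998e+00  2.5200e-02  7.9130e-01] [-1.1 -0.7 -0.7  0.5  0.1  0.3 -0.2  1.  -0.6  0.2  1.1  0.6 -2.1 -3.
 -0.6  0.   2.1]
```

```bash
python3 -m inch '[[[0,0,0,0,0,0.004,20],[0,0,0,0,0,0.008,20],[0,0,0,0,-0.004,0.008,20],[0,0,0,0,-0.008,0.006,20],[0,0,0,0,-0.012,0.003,20],[0,0,0,0,-0.016,0.001,20],[0,0,0,0,-0.020,-0.0005,20],[0,0,0,0,-0.024,-0.002,20],[0,0,0,0,-0.024,-0.002,20]]]'; python3 -c "
from h import *
st()
save(eyes.grab_frame('scene'),'scene7')
import cv2
b=cv2.imread('pics/scene7.png')
cv2.imwrite('pics/c7.png',cv2.resize(b[175:255,200:280],(600,600),interpolation=cv2.INTER_CUBIC)[:600])"
```

```text
clock: 7.85
position: [0.4756, -0.0597, 0.138]
ee_rot: [2.819, 1.37, 0.008]
ft_force: [-0.0, 1.0, -0.1]
opening: 0.0187
t 7.85 pos [ 0.4756 -0.0597  0.138 ] yaw 51.86 z [ 0.008 -0.004 -1.   ] F [-0.03  0.96 -0.12] T [-0.091  0.085 -0.004] op 0.0187 q [-0.28  0.35  1.78 -0.    1.    0.38]
```

View pics/c7.png

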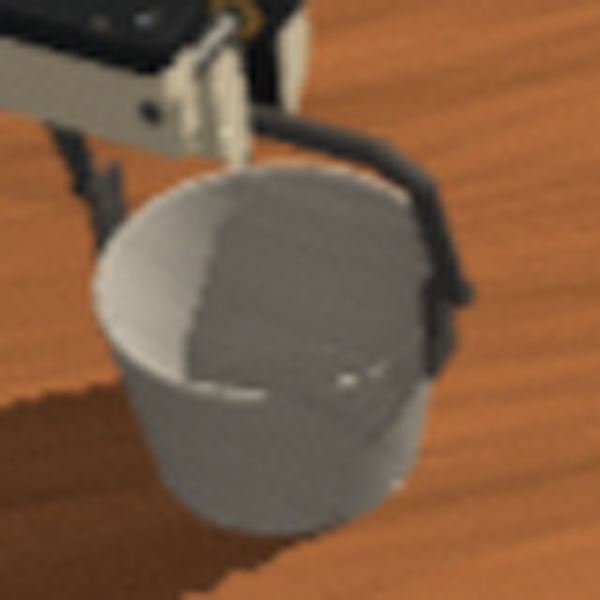

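```bash
python3 - <<'E'
from fit2 import *
C=lambda p:(np.array(p)+.5)/7.5-.5+[200,175]
obs=[('rim',C(p)) for p in([93,285],[300,165],[390,195],[130,345],[200,388],[260,397])]
obs+=[('foot',C(p)) for p in([165,480],[200,515],[270,533],[340,520],[390,490])]
obs+=[(('h',-1),C([460,297])),(('b',-1),C([385,155]))]
x=run(obs,[.45,-.04,0,2.476,0,1.2])
W=model(x);b=x[5];print(W(np.array([[-.068*np.cos(b),0,.085+.068*np.sin(b)],[0,0,.085]])))
E
```

```text
cost 3.148000962214048 x [ 4.6280e-01 -5.1800e-02  7.0000e-04  2.4719e+00  2.0500e-02  1.2433e+00] [-0.4  0.2  1.3  0.8 -0.1 -0.3  0.2  0.2  0.4  0.9  1.  -0.3 -0.9 -0.7
 -0.4 -0.1 -0.1]
[[ 0.47755994 -0.06342611  0.15054085]
 [ 0.46145329 -0.05067245  0.08571863]]
```

```bash
python3 -m inch '[[[0,0,0,0,-0.004,-0.001,20],[0,0,0,0,-0.008,-0.002,20],[0,0,0,0,-0.012,-0.0025,20],[0,0,0,0,-0.016,-0.003,20],[0,0,0,0,-0.020,-0.003,20],[0,0,0,0,-0.020,-0.003,20],[0,0,0,0,-0.016,-0.003,30],[0,0,0,0,-0.016,-0.003,40]]]'; python3 -m inch '[[[0,0,0,0,0,0,40],[0,0,0,0,0,0,40],[0,0,0,0,0,0,40],[0,0,0,0,0,0,40]]]';python3 -c "
from h import *
st()
save(eyes.grab_frame('scene'),'scene8')
import cv2
b=cv2.imread('pics/scene8.png')
cv2.imwrite('pics/c8.png',cv2.resize(b[165:245,200:280],(600,600),interpolation=cv2.INTER_CUBIC)[:600])"
```

```text
clock: 8.57
position: [0.4639, -0.0504, 0.1408]
ee_rot: [2.818, 1.37, 0.009]
ft_force: [-0.8, -0.4, -0.5]
opening: 0.0274
clock: 8.9
position: [0.4639, -0.0505, 0.1407]
ee_rot: [2.818, 1.37, 0.009]
ft_force: [0.6, 0.3, 0.2]
opening: 0.0368
t 8.9 pos [ 0.4639 -0.0505  0.1407] yaw 51.85 z [ 0.008 -0.005 -1.   ] F [0.6  0.3  0.25] T [-0.09   0.113 -0.011] op 0.0368 q [-0.27  0.33  1.81 -0.    0.99  0.4 ]
```

View pics/c8.png

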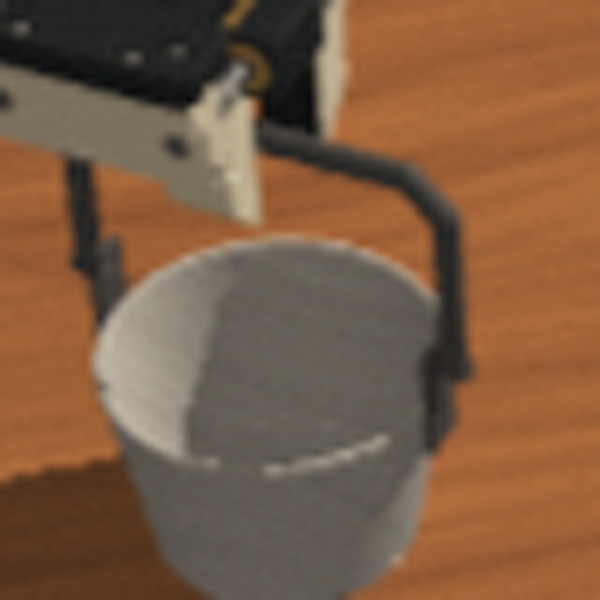

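```bash
python3 - <<'E'
from fit2 import *
C=lambda p:(np.array(p)+.5)/7.5-.5+[200,165]
obs=[('rim',C(p)) for p in([93,360],[300,240],[390,270],[130,420],[200,460],[280,472],[385,438])]
obs+=[('foot',C(p)) for p in([165,550],[200,588],[390,565])]
obs+=[(('h',-1),C([460,370])),(('b',-1),C([405,172]))]
x=run(obs,[.45,-.04,0,2.476,0,1.2])
W=model(x);b=x[5];print(W(np.array([[-.068*np.cos(b),0,.085+.068*np.sin(b)],[0,0,.085]])))
E
```

```text
cost 2.72156883680292 x [ 4.6280e-01 -5.2400e-02  1.1000e-03  2.4636e+00  2.6600e-02  1.5484e+00] [-0.2  0.3  1.3  0.7  0.  -0.6  0.1  0.7  0.4  0.8 -0.6 -0.7  0.6  0.5
 -0.1 -0.2]
[[ 0.46079307 -0.05078675  0.15402258]
 [ 0.46101809 -0.05096798  0.08602319]]
```

```bash
python3 -m inch '[[[0,0,0,0,-0.0025,-0.001,40],[0,0,0,0,-0.0025,-0.002,40],[0,0,0,0,-0.0025,-0.002,40],[0,0,0,0,-0.0025,-0.002,18],[0,0,0,0,-0.0025,-0.002,18],[0,0,0,0,-0.0025,-0.002,0],[0,0,0,0,-0.0025,-0.002,0],[0,0,0,0,-0.0025,-0.002,0],[0,0,0,0,-0.0025,-0.002,0],[0,0,0,0,-0.0025,-0.002,0]]]' 15; python3 -c "
from h import *
st()"; python3 -m inch '[[[0,0,0,0,0,-0.01,0],[0,0,0,0,0,-0.02,0],[0,0,0,0,0,-0.03,0],[0,0,0,0,0,-0.04,0],[0,0,0,0,0,-0.05,0],[0,0,0,0,0,-0.07,0],[0,0,0,0,0,-0.09,0],[0,0,0,0,0,-0.11,0],[0,0,0,0,0,-0.12,0],[0,0,0,0,0,-0.12,0]]]'
python3 -c "
from h import *
st()
save(eyes.grab_frame('scene'),'scene9')"
```

```text
clock: 9.78
position: [0.4619, -0.0489, 0.1427]
ee_rot: [2.818, 1.37, 0.009]
ft_force: [-0.3, 0.2, -0.3]
opening: 0.0085
t 9.78 pos [ 0.4619 -0.0489  0.1427] yaw 51.85 z [ 0.009 -0.005 -1.   ] F [-0.26  0.18 -0.27] T [-0.171  0.026  0.003] op 0.0085 q [-0.27  0.32  1.82 -0.    1.    0.4 ]
clock: 10.62
position: [0.4616, -0.0485, 0.2644]
ee_rot: [2.816, 1.369, 0.013]
ft_force: [1.0, -0.1, -3.9]
opening: 0.0082
t 10.62 pos [ 0.4616 -0.0485  0.2644] yaw 51.85 z [ 0.012 -0.006 -1.   ] F [ 0.96 -0.09 -3.93] T [-0.141  0.048  0.052] op 0.0082 q [-0.27  0.19  1.62 -0.    1.31  0.4 ]
```

View pics/scene9.png

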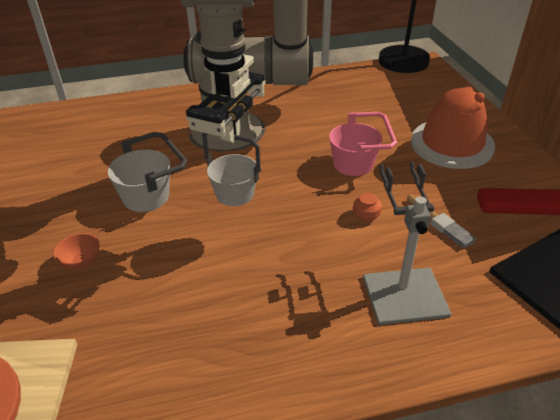

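```bash
cat > fs.py <<'E'
from h import *
from scipy.optimize import least_squares
A=lambda p:np.array(p)/6+[115,100]; B=lambda p:np.array(p)/3.427+[355,155]
def f(x):
    ox,oy,yaw,h,b=x[:5]; c,s=np.cos(yaw),np.sin(yaw);r=[]
    w=lambda X:np.array([ox+c*X[0]-s*X[1],oy+s*X[0]+c*X[1],X[2]])
    F=-.065+b;K=.065+b
    for n,X,uv in[('top',(K,.075,.012),A([212,178])),('top',(K,-.075,.012),A([528,165])),('top',(F,-.075,.012),A([535,428])),('top',(F,.075,.012),A([208,443])),
      ('scene',(F,-.075,.012),B([32,410])),('scene',(F,.075,.012),B([262,388])),('scene',(K,.075,.012),B([328,548])),('scene',(K,-.075,.012),B([80,570])),
      ('top',(0,0,.247),A([203,115])),('scene',(0,0,.247),B([225,158])),
      ('top',(-.145,.032,h+.006),A([128,518])),('top',(-.145,-.032,h+.006),A([308,515])),('scene',(-.145,-.032,h+.006),B([90,38])),('scene',(-.145,.032,h+.006),B([195,30]))]:
        r.append(proj(n,w(X))[0]-uv)
    return np.concatenate(r)
q=least_squares(f,[.72,.25,-.13,.21,.02]);print(q.x.round(4),np.degrees(q.x[2]),q.cost);print(q.fun.reshape(-1,2).round(1).tolist())
ox,oy,y=q.x[:3]
W=lambda X,Y:(ox+np.cos(y)*X-np.sin(y)*Y,oy+np.sin(y)*X+np.cos(y)*Y)
print('landing',W(-.122,0),'seat',W(-.093,0),'pre',W(-.19,0))
E
python3 fs.py
```

```text
[ 0.7215  0.2525 -0.1295  0.215   0.0184] -7.421064216083031 8.61580427130531
[[-0.0, -1.2], [1.3, -1.1], [0.2, -0.1], [-0.6, -0.5], [-1.5, -1.4], [-0.8, -1.5], [1.4, -0.6], [-0.1, 0.6], [0.2, -1.0], [0.5, -0.8], [-0.2, 0.6], [-0.3, -0.0], [0.1, 0.1], [0.1, -0.1]]
landing (np.float64(0.6004787792469697), np.float64(0.2682108170922916)) seat (np.float64(0.6292358678509256), np.float64(0.26446517228475386)) pre (np.float64(0.5330483645894182), np.float64(0.27699370836513876))
```

```bash
python3 -c "
from h import *
rel([.503,.281,.290],82.6)"
```

```text
turn [  0.62   0.05 -30.75] shift [ 0.285  -0.1702 -0.0283]
```

```bash
python3 -m inch '[[[0,0,0,0.006,-0.0035,-0.01,0],[0,0,-2,0.018,-0.0105,-0.02,0],[0,0,-4,0.034,-0.020,-0.0283,0],[0,0,-6,0.052,-0.031,-0.0283,0],[0,0,-8,0.072,-0.043,-0.0283,0],[0,0,-10,0.092,-0.055,-0.0283,0],[0,0,-12,0.112,-0.067,-0.0283,0],[0,0,-14,0.132,-0.079,-0.0283,0],[0,0,-16,0.150,-0.090,-0.0283,0],[0,0,-18,0.168,-0.1005,-0.0283,0]]]'; python3 -c "
from h import *
st();rel([.503,.281,.290],82.6)"
```

```text
clock: 11.5
position: [0.4847, 0.1471, 0.2885]
ee_rot: [2.568, 1.797, 0.003]
ft_force: [1.0, -0.2, -3.9]
opening: 0.0087
t 11.5 pos [0.4847 0.1471 0.2885] yaw 69.96 z [ 0.006 -0.005 -1.   ] F [ 1.   -0.24 -3.94] T [-0.126  0.1    0.013] op 0.0087 q [ 0.15  0.26  1.46 -0.01  1.41  0.5 ]
turn [  0.4    0.22 -12.64] shift [ 0.1321 -0.0286 -0.0021]
```

```bash
python3 -m inch '[[[0,0,-2,0.018,-0.004,-0.001,0],[0,0,-4,0.036,-0.008,-0.002,0],[0,0,-6,0.054,-0.0115,-0.002,0],[0.2,0,-8,0.072,-0.0155,-0.002,0],[0.2,0,-10,0.090,-0.0195,-0.002,0],[0.4,0.2,-11.5,0.106,-0.023,-0.002,0],[0.4,0.2,-12.3,0.120,-0.026,-0.002,0],[0.4,0.2,-12.6,0.129,-0.028,-0.002,0],[0.4,0.2,-12.6,0.132,-0.0286,-0.002,0],[0.4,0.2,-12.6,0.132,-0.0286,-0.002,0]]]'; python3 -c "
from h import *
st();rel([.503,.281,.290],82.6)
for n in('top','scene'):save(eyes.grab_frame(n),n+'10')"
```

```text
clock: 12.33
position: [0.5028, 0.2813, 0.289]
ee_rot: [-2.36, -2.073, 0.002]
ft_force: [-0.5, 0.2, -2.9]
opening: 0.0084
t 12.33 pos [0.5028 0.2813 0.289 ] yaw 82.58 z [-0.001 -0.001 -1.   ] F [-0.48  0.24 -2.93] T [-0.145  0.032 -0.018] op 0.0084 q [ 0.38  0.4   1.26 -0.    1.48  0.51]
turn [-0.06  0.06 -0.02] shift [-0.0002  0.0002 -0.001 ]
```

View pics/scene10.png

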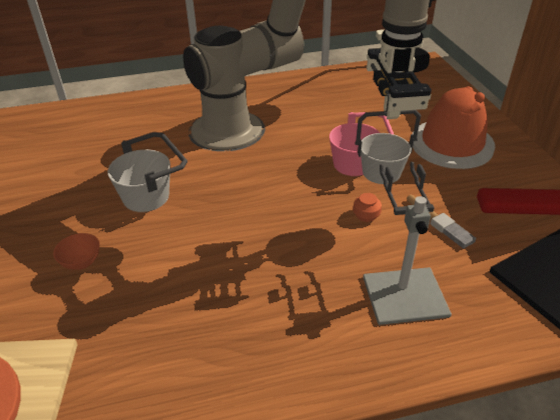

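View pics/top10.png

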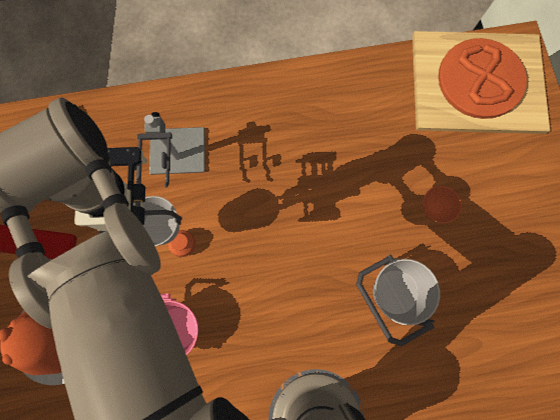

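```bash
python3 - <<'E'
import cv2
b=cv2.imread('pics/scene10.png')
cv2.imwrite('pics/c10.png',cv2.resize(b[90:210,340:460],(600,600),interpolation=cv2.INTER_CUBIC))
E
```

```text
(no output)
```

View pics/c10.png

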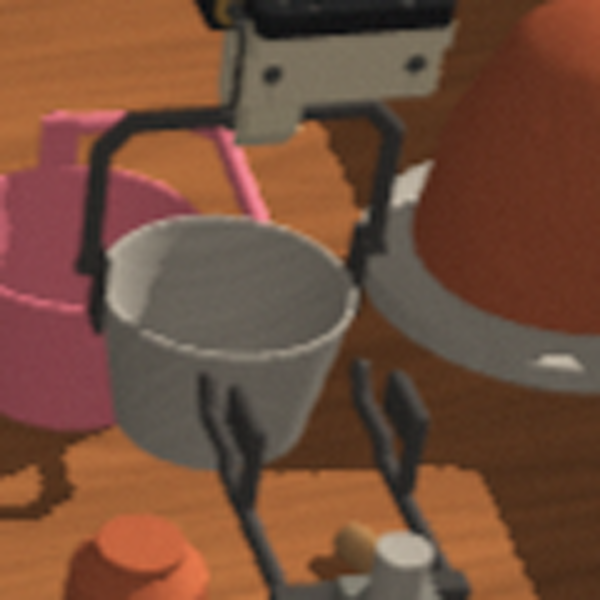

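```bash
python3 - <<'E'
from h import *
for z in(.297,.300,.303):
    p=unproj('scene',[[340+128/5,90+117/5],[340+381/5,90+110/5]],z);d=p[1]-p[0]
    print(z,p.round(4).tolist(),p.mean(0).round(4),np.linalg.norm(d),np.degrees(np.arctan2(d[1],d[0])))
E
```

```text
0.297 [[0.4885, 0.2305, 0.297], [0.5113, 0.3322, 0.297]] [0.4999 0.2813 0.297 ] 0.1042731982124011 77.39599758865982
0.3 [[0.4932, 0.2284, 0.3], [0.5158, 0.3296, 0.3]] [0.5045 0.279  0.3   ] 0.1037246802442645 77.39599758865984
0.303 [[0.4979, 0.2263, 0.303], [0.5204, 0.327, 0.303]] [0.5091 0.2766 0.303 ] 0.1031761622761279 77.39599758865987
```

```bash
python3 - <<'E'
from h import *
p=unproj('scene',[[340+92/5,90+262/5],[340+372/5,90+243/5]],.231);d=p[1]-p[0]
print(p.round(4).tolist(),np.linalg.norm(d),np.degrees(np.arctan2(d[1],d[0])))
# predicted pixels for ideal
o=np.array([.5028,.2813]);
for yaw in(82.6,77.4):
  u=np.array([np.cos(np.radians(yaw)),np.sin(np.radians(yaw))])
  P=[[*(o+s*r*u),z] for r,z in((.05,.299),(.062,.231)) for s in(-1,1)]
  print(yaw,((proj('scene',P)-[340,90])*5).round(0).tolist())
# prong line pairs: tips direction scene & top
E
```

```text
[[0.4933, 0.2188, 0.231], [0.5114, 0.339, 0.231]] 0.12156675842173673 81.4423925751478
82.6 [[138.0, 122.0], [377.0, 104.0], [96.0, 264.0], [380.0, 241.0]]
77.4 [[136.0, 116.0], [379.0, 109.0], [93.0, 256.0], [383.0, 248.0]]
```

```bash
python3 -m inch '[[[0,0,0,0,0,0.01,0],[0,0,0,0,0,0.02,0],[0,0,0,0,0,0.03,0],[0,0,0,0,0,0.04,0],[0,0,0,0,0,0.05,0],[0,0,0,0,0.01,0.05,0],[0,0,0,0,0.02,0.05,0],[0,0,0,0,0.035,0.05,0],[0,0,0,0,0.035,0.05,0],[0,0,0,0,0.035,0.05,0]]]'; python3 -c "
from h import *
st();rel([.6005,.2682,.239],82.6)
save(eyes.grab_frame('scene'),'scene11')
b=cv2.imread('pics/scene11.png')
cv2.imwrite('pics/c11.png',cv2.resize(b[90:240,340:460],(480,600),interpolation=cv2.INTER_CUBIC))"
```

```text
clock: 13.27
position: [0.539, 0.2753, 0.2397]
ee_rot: [2.362, 2.07, -0.0]
ft_force: [0.9, -0.4, -3.7]
opening: 0.0083
t 13.27 pos [0.539  0.2753 0.2397] yaw 82.46 z [ 0.001 -0.001 -1.   ] F [ 0.94 -0.44 -3.71] T [-0.169 -0.098  0.007] op 0.0083 q [ 0.35  0.48  1.27 -0.    1.39  0.48]
turn [ 0.04  0.05 -0.14] shift [0.001  0.0619 0.0007]
```

View pics/c11.png

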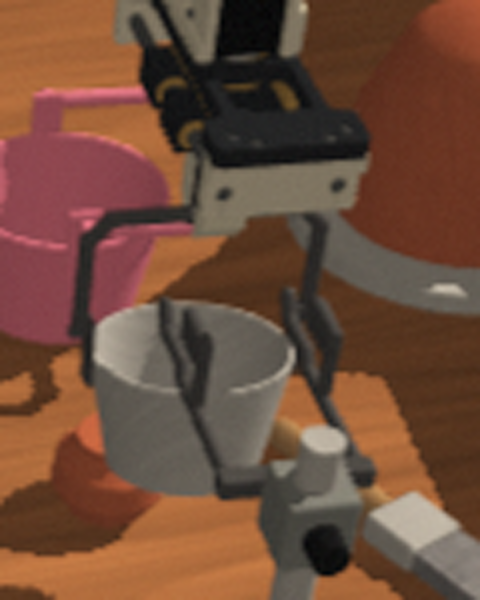

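```bash
python3 -m inch '[[[0,0,0,0,0.010,0,0],[0,0,0,0,0.02,0,0],[0,0,0,0.001,0.03,0,0],[0,0,0,0.001,0.04,0,0],[0,0,0,0.001,0.05,0,0],[0,0,0,0.001,0.058,0,0],[0,0,0,0.001,0.062,0,0],[0,0,0,0.001,0.062,0,0],[0,0,0,0.001,0.062,0,0]]]'; python3 -c "
from h import *
st();rel([.6005,.2682,.239],82.6)
for n in('top','scene'):save(eyes.grab_frame(n),n+'12')
b=cv2.imread('pics/scene12.png');a=cv2.imread('pics/top12.png')
cv2.imwrite('pics/c12.png',np.hstack([cv2.resize(b[110:230,350:450],(500,600),interpolation=cv2.INTER_CUBIC),cv2.resize(a[100:220,110:170],(300,600),interpolation=cv2.INTER_CUBIC)]))"
```

```text
clock: 14.07
position: [0.5995, 0.2684, 0.2396]
ee_rot: [2.362, 2.071, -0.002]
ft_force: [-0.3, 0.5, -3.2]
opening: 0.0082
t 14.07 pos [0.5995 0.2684 0.2396] yaw 82.49 z [-0.001 -0.001 -1.   ] F [-0.3   0.49 -3.24] T [-0.099  0.111  0.034] op 0.0082 q [ 0.3   0.59  1.09 -0.    1.46  0.44]
turn [-0.02  0.06 -0.11] shift [-0.0001  0.001   0.0006]
```

View pics/c12.png

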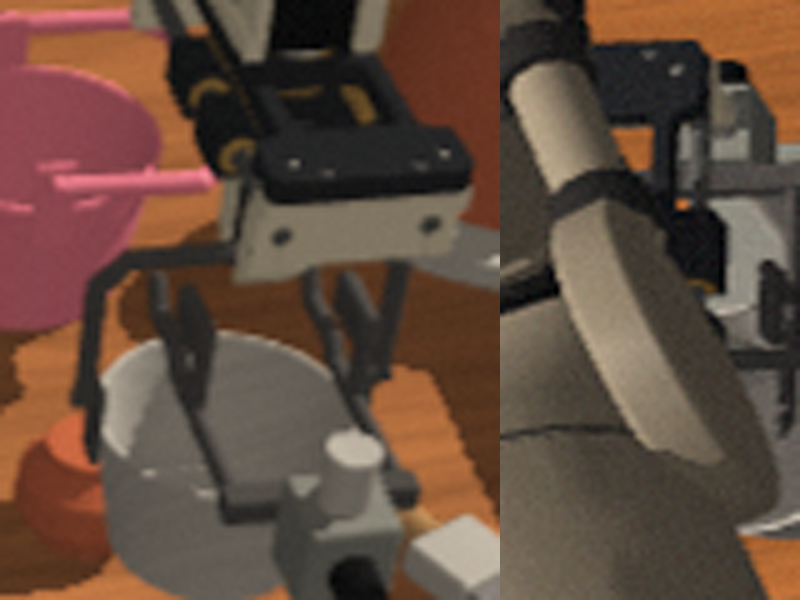

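```bash
python3 -m inch '[[[0,0,0,0,0.001,0.004,0],[0,0,0,0,0.001,0.008,0],[0,0,0,0,0.001,0.012,0],[0,0,0,0,0.001,0.013,0],[0,0,0,0,0.001,0.014,0],[0,0,0,0,0.001,0.015,0],[0,0,0,0,0.001,0.016,0],[0,0,0,0,0.001,0.017,0]]]'; python3 -c "
from h import *
st()";python3 -m inch '[[[0,0,0,0,0,0.0007,0],[0,0,0,0,0,0.0014,0],[0,0,0,0,0,0.002,0],[0,0,0,0,0,0.0025,0]]]';python3 -m inch '[[[0,0,0,0,0,0.0007,0],[0,0,0,0,0,0.0014,0],[0,0,0,0,0,0.002,0],[0,0,0,0,0,0.0025,0]]]'
```

```text
clock: 14.83
position: [0.6003, 0.2684, 0.2228]
ee_rot: [2.361, 2.071, -0.001]
ft_force: [-0.1, -0.1, -3.1]
opening: 0.0087
t 14.83 pos [0.6003 0.2684 0.2228] yaw 82.51 z [-0.    -0.001 -1.   ] F [-0.09 -0.09 -3.15] T [-0.047  0.068 -0.023] op 0.0087 q [ 0.3   0.6   1.12 -0.    1.43  0.44]
clock: 15.17
position: [0.6003, 0.2684, 0.2203]
ee_rot: [2.362, 2.071, -0.001]
ft_force: [0.6, 0.7, -3.7]
opening: 0.0084
clock: 15.5
position: [0.6003, 0.2684, 0.2177]
ee_rot: [2.362, 2.071, -0.001]
ft_force: [-0.1, 0.1, -4.4]
opening: 0.0083
```

```bash
python3 -m inch '[[[0,0,0,0,0,0.0007,0],[0,0,0,0,0,0.0014,0],[0,0,0,0,0,0.002,0]]]';python3 -m inch '[[[0,0,0,0,0,0.0005,0],[0,0,0,0,0,0.001,0],[0,0,0,0,0,0.001,0]]]';python3 -m inch '[[[0,0,0,0,0,0.0005,0],[0,0,0,0,0,0.001,0],[0,0,0,0,0,0.001,0]]]'; python3 -m inch '[[[0,0,0,0,0,0.0005,0],[0,0,0,0,0,0.001,0],[0,0,0,0,0,0.001,0]]]' | grep -v open
```

```text
clock: 15.75
position: [0.6003, 0.2684, 0.2156]
ee_rot: [2.362, 2.071, -0.001]
ft_force: [-0.1, -0.1, -3.7]
opening: 0.008
clock: 16.0
position: [0.6002, 0.2684, 0.2145]
ee_rot: [2.362, 2.071, -0.002]
ft_force: [-0.5, -0.4, -4.1]
opening: 0.0082
clock: 16.25
position: [0.6002, 0.2684, 0.2133]
ee_rot: [2.362, 2.071, -0.002]
ft_force: [-0.4, 0.4, -4.5]
opening: 0.0084
clock: 16.5
position: [0.6001, 0.2684, 0.2122]
ee_rot: [2.362, 2.071, -0.002]
ft_force: [0.1, 0.0, -4.0]
```

```bash
for i in 1 ; do python3 -m inch '[[[0,0,0,0,0,0.0005,0],[0,0,0,0,0,0.001,0],[0,0,0,0,0,0.001,0]]]' |grep -E 'posi|force'; done;python3 -m inch '[[[0,0,0,0,0,0.0005,0],[0,0,0,0,0,0.001,0],[0,0,0,0,0,0.001,0]]]'|grep -E 'posi|force';python3 -m inch '[[[0,0,0,0,0,0.0005,0],[0,0,0,0,0,0.001,0],[0,0,0,0,0,0.001,0]]]'|grep -E 'posi|force'
```

```text
position: [0.6, 0.2683, 0.211]
ft_force: [0.2, 1.0, -4.2]
position: [0.6001, 0.2683, 0.21]
ft_force: [-0.1, -0.1, -2.9]
position: [0.6001, 0.2684, 0.2093]
ft_force: [-0.9, -0.1, -0.6]
```

```bash
python3 -c "
from h import *
st()
save(eyes.grab_frame('scene'),'scene13')
b=cv2.imread('pics/scene13.png')
cv2.imwrite('pics/c13.png',cv2.resize(b[110:230,350:450],(500,600),interpolation=cv2.INTER_CUBIC))"
```

```text
t 17.25 pos [0.6001 0.2684 0.2093] yaw 82.51 z [-0.001 -0.001 -1.   ] F [-0.93 -0.14 -0.64] T [-0.099  0.191  0.005] op 0.0085 q [ 0.3   0.6   1.14 -0.    1.4   0.44]
```

View pics/c13.png

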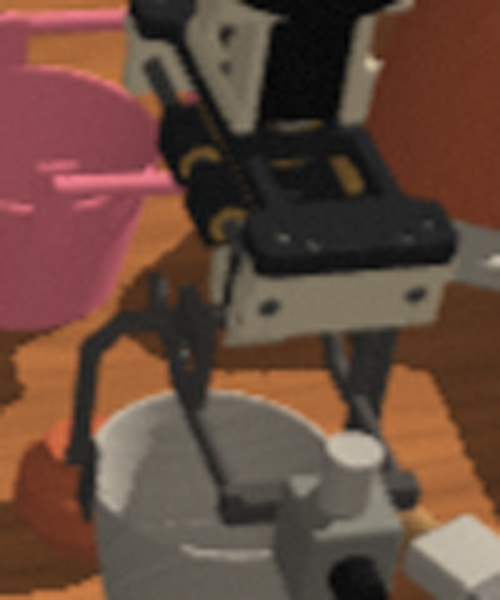

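Contact came at TCP z ≈ 0.2098, which puts the prongs' level top at about 0.216, matching the camera fit. I'll raise slightly and slide back under the keepers in small steps.

```bash
python3 -m inch '[[[0,0,0,0,0,-0.0008,0],[0,0,0,0,0,-0.0008,0],[0,0,0,0,0.002,-0.0008,0],[0,0,0,0,0.004,-0.0008,0],[0,0,0,0,0.006,-0.0008,0],[0,0,0,0,0.006,-0.0008,0]]]'|grep -E 'posi|force';python3 -m inch '[[[0,0,0,0,0.0015,0,0],[0,0,0,0,0.003,0,0],[0,0,0,0,0.003,0,0]]]'|grep -E 'posi|force'
```

```text
position: [0.6066, 0.2674, 0.21]
ft_force: [0.3, -0.1, -2.3]
position: [0.6099, 0.267, 0.2099]
ft_force: [0.1, -0.0, -3.4]
```

```bash
python3 -m inch '[[[0,0,0,0,0.0015,-0.0002,0],[0,0,0,0,0.003,-0.0002,0],[0,0,0,0,0.003,-0.0002,0]]]'|grep -E 'posi|force';python3 -m inch '[[[0,0,0,0,0.0015,0,0],[0,0,0,0,0.003,0,0],[0,0,0,0,0.003,0,0]]]'|grep -E 'posi|force'
```

```text
position: [0.6132, 0.2665, 0.21]
ft_force: [0.2, 0.0, -4.5]
position: [0.6165, 0.2659, 0.2099]
ft_force: [0.1, -1.2, -4.3]
```

```bash
python3 -m inch '[[[0,0,0,0,0.0015,0,0],[0,0,0,0,0.003,0.0005,0],[0,0,0,0,0.0045,0.001,0],[0,0,0,0,0.0045,0.001,0]]]'|grep -E 'posi|force';python3 -m inch '[[[0,0,0,0,0.0015,0.0003,0],[0,0,0,0,0.003,0.0006,0],[0,0,0,0,0.0045,0.001,0],[0,0,0,0,0.0055,0.001,0],[0,0,0,0,0.0055,0.001,0]]]'|grep -E 'posi|force'; python3 -c "
from h import *
st();rel([.6272,.2647,.209],82.6)"
```

```text
position: [0.6212, 0.2652, 0.2086]
ft_force: [0.1, 0.2, -3.4]
position: [0.6269, 0.2644, 0.2075]
ft_force: [-0.4, -0.5, -3.8]
t 19.3 pos [0.6269 0.2644 0.2075] yaw 82.45 z [ 0.    -0.001 -1.   ] F [-0.41 -0.47 -3.84] T [-0.116  0.124 -0.008] op 0.0084 q [ 0.29  0.65  1.06 -0.    1.43  0.42]
turn [ 0.01  0.07 -0.15] shift [ 0.0003  0.0003 -0.0015]
```

```bash
python3 -m inch '[[[0,0,0,0,0,0.0007,0],[0,0,0,0,0,0.0014,0],[0,0,0,0,0,0.002,0],[0,0,0,0,0,0.002,0]]]'|grep -E 'posi|force';python3 -m inch '[[[0,0,0,0,0,0.0005,0],[0,0,0,0,0,0.001,0],[0,0,0,0,0,0.001,0]]]'|grep -E 'posi|force';python3 -m inch '[[[0,0,0,0,0,0.0005,0],[0,0,0,0,0,0.001,0],[0,0,0,0,0,0.001,0]]]'|grep -E 'posi|force'
```

```text
position: [0.6267, 0.2644, 0.2053]
ft_force: [-0.6, -0.0, -4.4]
position: [0.6266, 0.2644, 0.2042]
ft_force: [-0.3, -0.5, -3.9]
position: [0.6267, 0.2644, 0.2031]
ft_force: [-0.1, 0.4, -3.8]
```

```bash
python3 -m inch '[[[0,0,0,0,0,0.0005,0],[0,0,0,0,0,0.001,0],[0,0,0,0,0,0.001,0]]]'|grep -E 'posi|force'
```

```text
position: [0.6267, 0.2645, 0.2025]
ft_force: [-0.8, 0.8, -1.1]
```

```bash
python3 -m inch '[[[0,0,0,0,0,0.0003,0],[0,0,0,0,0,0.0004,0],[0,0,0,0,0,0.0004,0]]]'|grep -E 'posi|force';python3 -c "
from h import *
st()
save(eyes.grab_frame('scene'),'scene14')
b=cv2.imread('pics/scene14.png')
cv2.imwrite('pics/c14.png',cv2.resize(b[120:240,350:450],(500,600),interpolation=cv2.INTER_CUBIC))"
```

```text
position: [0.6267, 0.2645, 0.2023]
ft_force: [-1.2, -0.5, -0.8]
t 20.63 pos [0.6267 0.2645 0.2023] yaw 82.45 z [ 0.    -0.001 -1.   ] F [-1.17 -0.51 -0.8 ] T [-0.151  0.242  0.017] op 0.0082 q [ 0.29  0.65  1.07 -0.    1.42  0.42]
```

View pics/c14.png

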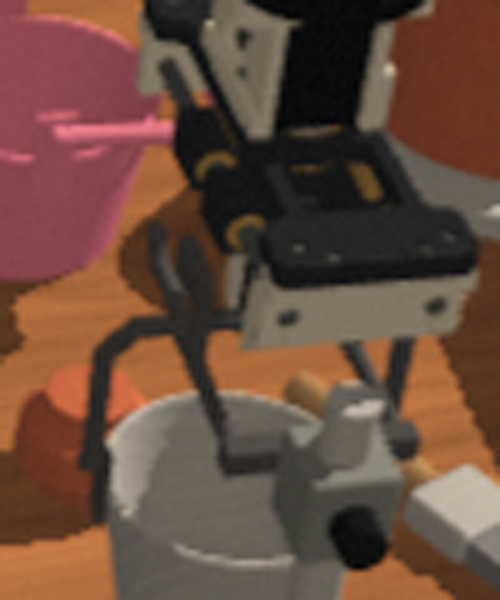

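```bash
python3 -m inch '[[[0,0,0,0,0,0.0002,2],[0,0,0,0,0,0.0002,4],[0,0,0,0,0,0.0002,9.5],[0,0,0,0,0,0.0002,11],[0,0,0,0,0,0.0002,13],[0,0,0,0,0,0.0002,16],[0,0,0,0,0,0.0002,20],[0,0,0,0,0,0.0002,20],[0,0,0,0,0,0.0002,20],[0,0,0,0,0,0.0002,20]]]' 3;python3 -c "
from h import *
st()
save(eyes.grab_frame('scene'),'scene15')
b=cv2.imread('pics/scene15.png')
cv2.imwrite('pics/c15.png',cv2.resize(b[120:240,350:450],(500,600),interpolation=cv2.INTER_CUBIC))"
```

```text
clock: 21.52
position: [0.6267, 0.2645, 0.2021]
ee_rot: [2.362, 2.07, -0.001]
ft_force: [-0.2, -1.6, -0.7]
opening: 0.0186
t 21.52 pos [0.6267 0.2645 0.2021] yaw 82.45 z [ 0.    -0.001 -1.   ] F [-0.15 -1.64 -0.74] T [-0.097  0.084 -0.002] op 0.0186 q [ 0.29  0.65  1.07 -0.    1.42  0.42]
```

View pics/c15.png

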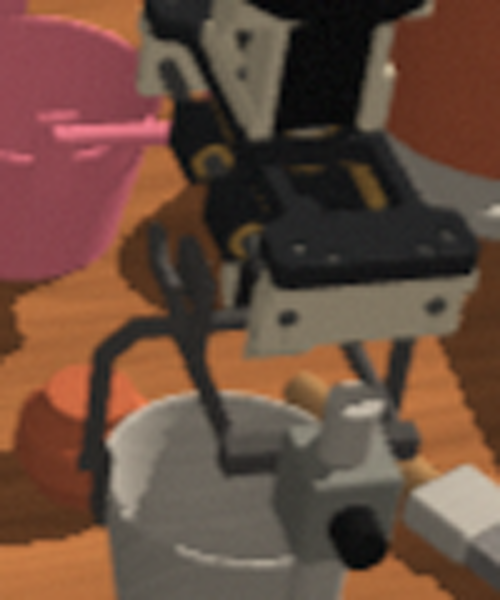

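```bash
python3 -m inch '[[[0,0,0,0,0,0,28],[0,0,0,0,0,0,28],[0,0,0,0,0,-0.005,28],[0,0,0,0,0,-0.015,28],[0,0,0,0,0,-0.03,28],[0,0,0,0,0,-0.05,28],[0,0,0,0,0,-0.075,28],[0,0,0,0,0,-0.1,28],[0,0,0,0,0,-0.13,28],[0,0,0,0,0,-0.13,28]]]'; python3 -m inch '[[[0,0,0,0,-0.04,-0.02,28],[0,0,0,0,-0.08,-0.02,28],[0,0,0,0,-0.12,-0.02,28],[0,0,0,0,-0.16,-0.02,28],[0,0,0,0,-0.2,-0.02,28],[0,0,0,0,-0.2,-0.02,28]]]';python3 -c "
from h import *
st()
for n in('top','scene'):save(eyes.grab_frame(n),n+'16')
b=cv2.imread('pics/scene16.png');a=cv2.imread('pics/top16.png')
cv2.imwrite('pics/c16.png',np.hstack([cv2.resize(b[120:240,350:450],(400,480),interpolation=cv2.INTER_CUBIC),cv2.resize(a[100:220,110:210],(400,480),interpolation=cv2.INTER_CUBIC)]))"
```

```text
clock: 22.4
position: [0.628, 0.2651, 0.3405]
ee_rot: [2.358, 2.066, 0.017]
ft_force: [0.9, 0.3, 0.9]
opening: 0.0259
clock: 22.9
position: [0.423, 0.2919, 0.3598]
ee_rot: [2.355, 2.072, 0.016]
ft_force: [1.6, 1.3, 0.7]
opening: 0.0256
t 22.9 pos [0.423  0.2919 0.3598] yaw 82.68 z [ 0.011  0.003 -1.   ] F [1.63 1.28 0.68] T [-0.076  0.029  0.03 ] op 0.0256 q [ 0.46  0.25  1.3  -0.    1.59  0.58]
```

View pics/c16.png

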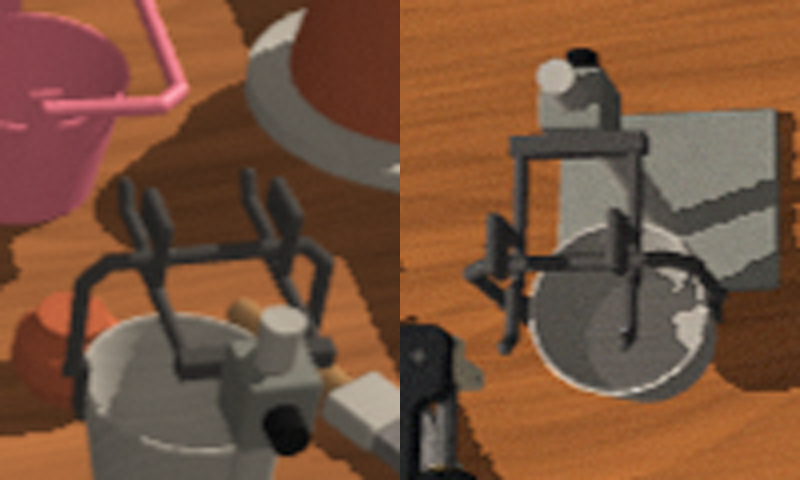

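View pics/scene16.png

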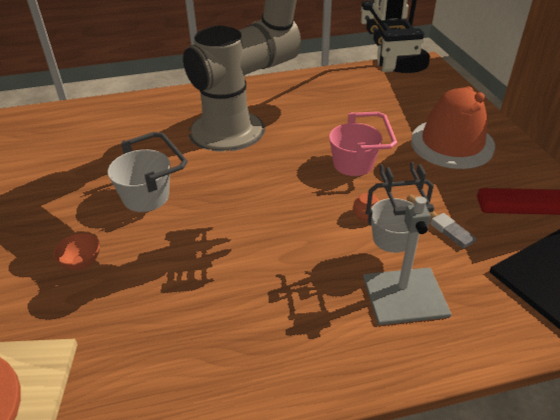

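The pail hangs on both prongs, with the bar under the keepers: scene crop (108,262) to (305,245). I'll measure the bar and check that it's still.

```bash
python3 -m inch '[[[0,0,0,0,0,0,28],[0,0,0,0,0,0,28],[0,0,0,0,0,0,28],[0,0,0,0,0,0,28],[0,0,0,0,0,0,28],[0,0,0,0,0,0,28]]]' >/dev/null; python3 - <<'E'
from h import *
import cv2
g=eyes.grab_frame('scene');save(g,'scene17');a=cv2.imread('pics/scene16.png');b=cv2.imread('pics/scene17.png')
print('diff',np.abs(a[150:260,350:450].astype(int)-b[150:260,350:450]).mean())
y=-.1295;o=np.array([.7215,.2525]);R=np.array([[np.cos(y),-np.sin(y)],[np.sin(y),np.cos(y)]])
for n,pp in(('scene',[[350+112/4,120+261/4],[350+303/4,120+245/4]]),('top',[[110+90/4,100+262/4],[110+280/4,100+258/4]])):
    p=unproj(n,pp,.2135);q=(p[:,:2]-o)@R;print(n,q.round(4).tolist(),q.mean(0).round(4))
for l in('bowl','jar','brush'):print(l,[(round(m['conf'],2),m['extent']) for m in finder.masks_of('scene',l)][:2])
E
```

```text
diff 1.2491515151515151
scene [[-0.0941, -0.0515], [-0.0939, 0.0452]] [-0.094  -0.0032]
top [[-0.0938, 0.0443], [-0.0957, -0.0597]] [-0.0947 -0.0077]
bowl [(0.67, [52.6, 237.3, 99.6, 273.4])]
jar [(0.59, [353.3, 193.6, 377.5, 224.1])]
brush [(0.96, [406.6, 192.2, 481.5, 251.1])]
```

```bash
python3 -c "
from plant import job; print(job.job_done())"
```

```text
the job is handed in; nothing more can be done
None
```

The pail is hanging by its bail on both prongs. I handed the job in about 24 s into the 72 s allowed; no verdict is reported.

- **Raising the bail:** My first try, gripping the bar, went wrong. The rod would not turn in the pads, and the pail tipped to roughly 0.45–0.48 rad (limit 0.6). I backed out along the same path until it stood flat, then swung the bail up with the fingers loosely caging it. With the fingers open, a picture fit gave the bail at 1.55 rad and the pail about 2 mm from its starting place. The fit also showed about 0.03 rad of tilt, which I took as fit error.
- **Hanging it:** I carried the pail round to the front of the stand and lowered the bar until I felt it touch. Contact put the prongs' level top at about 0.216 m; the camera fit had said 0.215 m. I then slid the bar back under the keepers and lowered it until the seats took the weight. At both contacts the wrist force changed by about 3–4 N, against the 15 N limit.
- **Last checks:**
  - **Bar position:** it sits at x ≈ -94 mm in the stand's frame, level with both seats. The two cameras disagree on y, giving -3 mm and -8 mm; both are within the 20 mm limit.
  - **Alignment:** the bar is parallel to the stand's y axis within about 0.02 rad.
  - **Stillness:** two pictures about half a second apart show no visible motion, and the robot is well clear.
  - **Bystanders:** the bowl, pot and brush were found within a few pixels of where they started. I did not measure that in mm, and none of them was touched on purpose.

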